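Lay out the weighing place on the laboratory bench

ROBOT

A 6-joint arm with a two-finger parallel gripper is mounted at the origin on the work surface. World frame = base frame: x ahead of the robot, y to its left, z up, the work surface at z = 0. Lengths are in m, angles in rad, forces in N, time in s.
With the tool pointing down it reaches from about 0.35 to 0.875 m from the base axis. Payload 4.2 kg.
Tool frame: the origin (TCP) lies between the finger pads; the fingertips stand 22 mm ahead of it and the grasp point (between the pads) lies 3 mm ahead of it; z points along the fingers, y is the direction in which the jaws open and shut (so a half turn about z gives the same grasp; the last joint's range is limited). The gripper opens to 87 mm and grips with 3 to 60 N. Pads are 19 mm wide; open, the fingers measure 117 mm over their backs; the gripper's body (75 mm by 190 mm) begins 51 mm behind the grasp point.
Start: joints at [-0.855, 0.385, 0.008, 0, -1.194, -0.259], TCP at [0.276, -0.561, 0.22] pointing down, gripper open.
Joint ranges: [-3.14, 3.14], [-1.21, 2.06], [-1.07, 1.41], [-3.16, 2.05], [-2.99, -0.16], [-3.1, 3.1]. Speed limits (rad/s): [2.79, 2.79, 3.14, 3.14, 3.14, 3.14].

INTERFACE

Orientations are given as [roll, pitch, yaw] about the fixed x, y, z axes, in that order (R = Rz(yaw) Ry(pitch) Rx(roll)).
In Python, from plant import get_state, viewer, ticket gives the robot as it stands.
- The arm moves only by the tool move_arm, never from a script. Its argument "commands" is a list of rows, each an object with "rotation": the turn, a rotation vector about the tool's x, y, z in degrees, a list of three; "translation": the shift along the tool's x, y, z in m, a list of three; "hand": the finger opening in m, from 0 to 0.087. A call has 1 to 8 rows; each row is the pose to reach, as a shift and turn from the pose commanded when the call began, along the tool's axes at that moment; what a row does not reach only later rows make up. A row lasts 1/10 s, in which the tool goes at most 50 mm and 8.59 degrees, less where a joint would pass 70% of its speed; a pose out of reach is approached as far as the arm can. A call with a gripper value outside its range is refused whole. The fingers move at their own pace and stop on an object; the grip force is fixed at half the most. Time passes only in rows, so rows that repeat a pose let the fingers close. It gives the time, the measured TCP pose, the force and the opening at its end, in the units of the state.
- get_state(): the state, without advancing time (a new reading comes with each control period).
- viewer.read_camera(name): name is "scene" or "top" or "wrist"; returns the picture (420x560x3 uint8, red, green, blue); there is no depth.
- viewer.get_calibration(name): a dict with "camera_matrix" (3x3 intrinsics, pixels), "xyz" and "rotation" of the camera in the world. Camera axes: x right, y up, looking along -z (the intrinsics and any distortion apply to the point x, -y, -z); pixel columns grow to the right and rows downward; lengths in m; the calibration is good to about 2 mm. A picture is of the moment at which its call begins: read the wrist's pose just before it. get_calibration takes no time and is no camera call; for the wrist camera it gives the pose at the moment of the call.
- ticket.job_done(): hands the job in, once; it reports no verdict.
The state is a dict: "time": time; "joints": joint angles; "qvel": joint speeds; "joint_torque": joint torques, N m; "tcp_pos": TCP position; "eef_rot": TCP orientation; "force": force on the tool from outside, world axes, zero at the start; "ft_torque": the same for the moment, N m; "gripper_width": finger opening in m.
Only numpy, scipy, OpenCV 4.12 (cv2) and the standard library are available. Lean on these libraries where they do the work, as an engineer would, in place of code of your own. Each camera call takes 0.05 s, during which the arm holds its last target.

TASK

Lay out the weighing place: stand the stoppered flask on the middle one of the three white tiles, the small amber jar with the white cap on the tile that lies between the flask and the balance, and the empty beaker on the tile on the flask's other side, each upright and in the middle of its tile. Put the open crucible in the middle of the balance's pan, let go of it, and after that lay its lid centred on top so that it is closed. Set every piece down rather than dropping it, and tip none over.

Things in the scene. Friction and masses are not known exactly. Their poses are not given: they have to be found in the camera images.
- flask_mid (a point): centre, half-way up, of the empty clear glass volumetric flask, 152 mm tall: pear-shaped body up to 60 mm across, flat foot, 16 mm neck (21 mm collar at 114-118 mm), and fixed on top a white plastic stopper, a cylinder 23 mm across, 122 to 152 mm above the foot (its centre 61 mm above this point): pick it up by that. Foot 76 mm below this point; z along its axis. Loose, 100 g, starts upright on the bench
- jar_mid (a point): centre, half-way up, of the closed amber glass jar with a white screw cap, round, 52 mm across, 80 mm tall; underside 40 mm below this point; z along its axis. Loose, about 140 g, starts upright on the bench
- beaker_mid (a point): centre, half-way up, of the empty clear glass beaker, round, straight-sided, 50 mm across (52 mm at the rim), 70 mm tall, wall 2.5 mm, open at the top; underside 35 mm below this point; z along its axis. Loose, about 60 g, starts upright on the bench
- crucible_mid (a point): centre, half-way up, of the white porcelain crucible, an open cup 40 mm tall, 46 mm across at the rim, 44 mm at 12 mm height, narrowing below that to a 34 mm foot, wall 3 mm; underside 20 mm below this point, rim 20 mm above; z along its axis. Loose, about 45 g, starts upright on the bench
- lid_mid (a point): centre, half-way up, of the crucible's lid, white porcelain: a flat disc 54 mm across and 5 mm thick with an upright round knob 13 mm across and 19 mm tall on its middle; underside 12 mm below this point, knob's top 12 mm above; z along its axis. Loose, about 22 g; starts flat on the bench, knob up; flat underneath, it simply lies on the crucible's rim
- pan (a point): centre of the top face of the balance's round steel pan, 110 mm across, 47 mm above the bench, level and rigid. The balance is a low white box 190 x 145 mm, 42 mm high, grey panel at its front, fixed beyond the left (+y) or the right (-y) end of the row of tiles; a grey hotplate stirrer (66 mm high) stands beyond the other end
- tile_left: one of three like square white glazed tiles, 90 x 90 x 6 mm, fixed to the bench in a nearly straight row from left to right, centres about 105 mm apart; origin at the centre of its UNDERSIDE, on the bench (its top is 6 mm higher), z up, x and y along its edges; this is the left (+y) tile of the row
- tile_mid: one of three like square white glazed tiles, 90 x 90 x 6 mm, fixed to the bench in a nearly straight row from left to right, centres about 105 mm apart; origin at the centre of its UNDERSIDE, on the bench (its top is 6 mm higher), z up, x and y along its edges; this is the middle tile of the row
- tile_right: one of three like square white glazed tiles, 90 x 90 x 6 mm, fixed to the bench in a nearly straight row from left to right, centres about 105 mm apart; origin at the centre of its UNDERSIDE, on the bench (its top is 6 mm higher), z up, x and y along its edges; this is the right (-y) tile of the row

How it is judged:
By the outcome, as a careful person would: the job done as asked, in the order asked, and still so for the second after the job is handed in, with the robot touching nothing.
It also fails if it takes over 136 s, if anything falls off the work surface, if the arm or the gripper's body presses on something with over 40 N, if the wrist force passes 120 N, or if a joint passes its speed limit or range.

## Working session

There is one attempt and no reset: what is moved stays moved. The work goes in short steps, Python scripts to look and compute and a tool call to move; the robot and the scene stay as the last step left them, time stands still between calls to the robot, and variables do not carry over. Pictures are saved under pics/ and viewed, and the job is handed in when it is done.

Besides the shell and the picture viewer there is one more tool, called after "Request:" as name(argument=value, ...), one argument or row to a line, values as JSON. move_arm: Moves the arm, as the interface text tells. Its arguments: {"type":"object","properties":{"commands":{"type":"array"}},"required":["commands"]}

```bash
mkdir -p pics; ls
python3 - <<'E'
from plant import get_state, viewer, ticket
import cv2
print(get_state())
for n in ["scene","top","wrist"]:
    c=viewer.get_calibration(n); print(n,c)
    cv2.imwrite(f"pics/{n}0.png",viewer.read_camera(n)[:,:,::-1])
E
```

```text
pics
{'time': 0.0, 'joints': array([-8.55414985e-01,  3.85580061e-01,  6.60949268e-03, -5.17915261e-04,
       -1.19399285e+00, -2.58561439e-01]), 'qvel': array([-0.00051084,  0.00132199, -0.00060632, -0.00114184,  0.00032206,
       -0.00180011]), 'joint_torque': array([-1.83108546e-03, -3.90663886e+01,  1.87402332e+01,  4.22005445e+00,
        1.09117161e-02, -2.11839233e-04]), 'tcp_pos': array([ 0.27541161, -0.56036107,  0.21903622]), 'eef_rot': array([ 3.13937452e+00, -8.89434768e-05, -2.68496374e+00]), 'force': array([-0.94378181,  0.54439083,  0.09311367]), 'ft_torque': array([-0.02857091,  0.01001785,  0.09231047]), 'gripper_width': 0.08700058788271876}
scene {'camera_matrix': array([[475.27525159,   0.        , 285.36522883],
       [  0.        , 475.27525159, 207.77008286],
       [  0.        ,   0.        ,   1.        ]]), 'xyz': array([1.30070703, 0.47469767, 0.68437886]), 'rotation': array([ 0.96026411, -0.00345827,  2.1533916 ])}
top {'camera_matrix': array([[402.53862155,   0.        , 280.74767059],
       [  0.        , 402.53862155, 214.59676654],
       [  0.        ,   0.        ,   1.        ]]), 'xyz': array([ 0.50795029, -0.00944441,  1.02587529]), 'rotation': array([ 0.03979904,  0.0020733 , -1.56899009])}
wrist {'camera_matrix': array([[301.32477665,   0.        , 279.94606184],
       [  0.        , 301.32477665, 211.82160791],
       [  0.        ,   0.        ,   1.        ]]), 'xyz': array([ 0.21529182, -0.59152873,  0.38281551]), 'rotation': array([-2.51471311e-01, -1.67614095e-04,  2.02670354e+00])}
```

View pics/scene0.png

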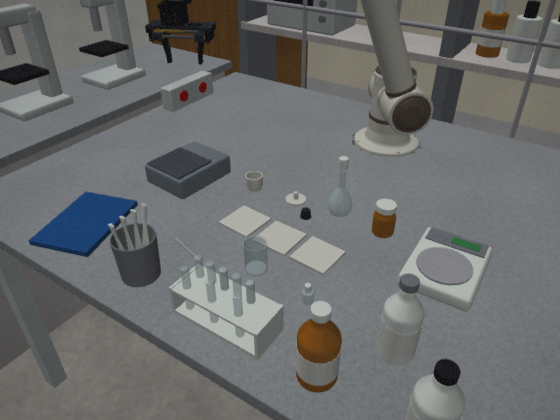

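View pics/top0.png

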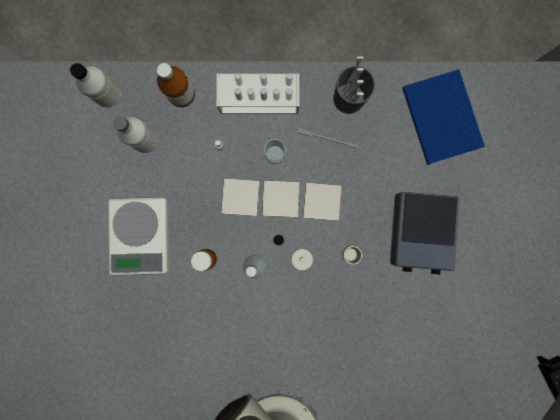

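View pics/wrist0.png

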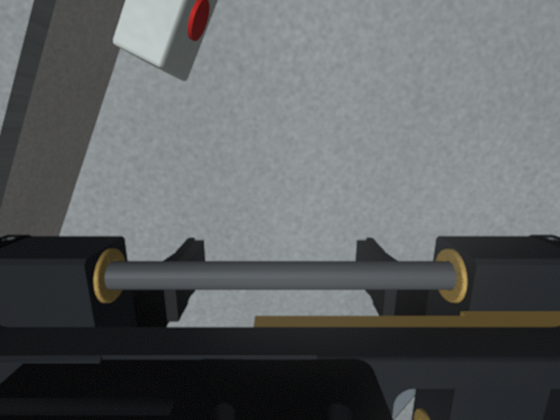

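```bash
cat > h.py <<'E'
import numpy as np, cv2
from scipy.spatial.transform import Rotation as R
from plant import get_state, viewer, ticket
def cal(n):
    c=viewer.get_calibration(n); return c['camera_matrix'],np.array(c['xyz']),R.from_euler('xyz',c['rotation']).as_matrix()
def proj(n,p):
    K,t,M=cal(n); q=(np.atleast_2d(p)-t)@M; q=q*[1,-1,-1]; u=q@K.T; return u[:,:2]/u[:,2:]
def back(n,uv,z,c=None):
    K,t,M=c or cal(n); uv=np.atleast_2d(uv).astype(float)
    d=np.c_[uv,np.ones(len(uv))]@np.linalg.inv(K).T*[1,-1,-1]@M.T
    return t+d*((z-t[2])/d[:,2])[:,None]
def crop(n,x0,y0,w,h,s,name,img=None):
    if img is None: img=cv2.imread(n)
    cv2.imwrite(name,cv2.resize(img[y0:y0+h,x0:x0+w],None,fx=s,fy=s,interpolation=cv2.INTER_CUBIC))
E
python3 - <<'E'
from h import *
crop('pics/top0.png',180,130,200,150,4,'pics/c1.png')
crop('pics/top0.png',95,190,150,100,5,'pics/c2.png')
crop('pics/scene0.png',210,150,200,130,4,'pics/c3.png')
E
```

```text
(no output)
```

View pics/c1.png

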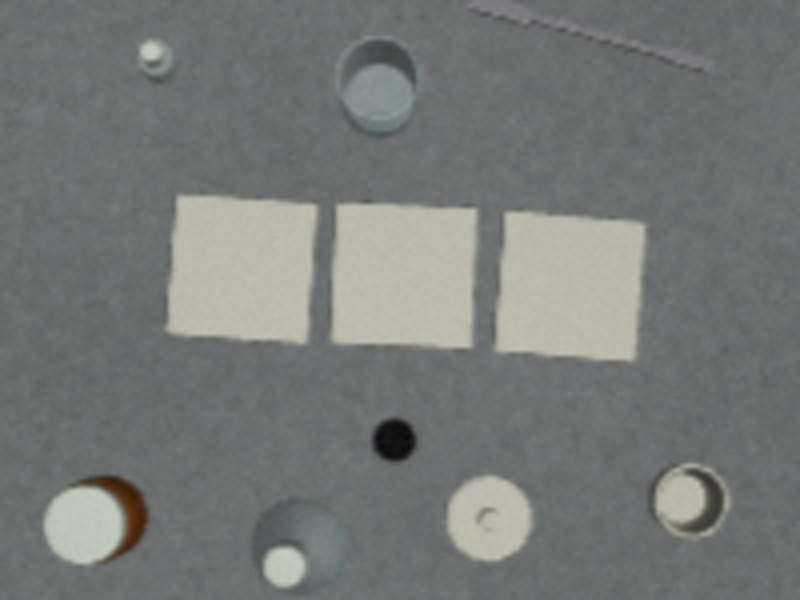

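View pics/c2.png

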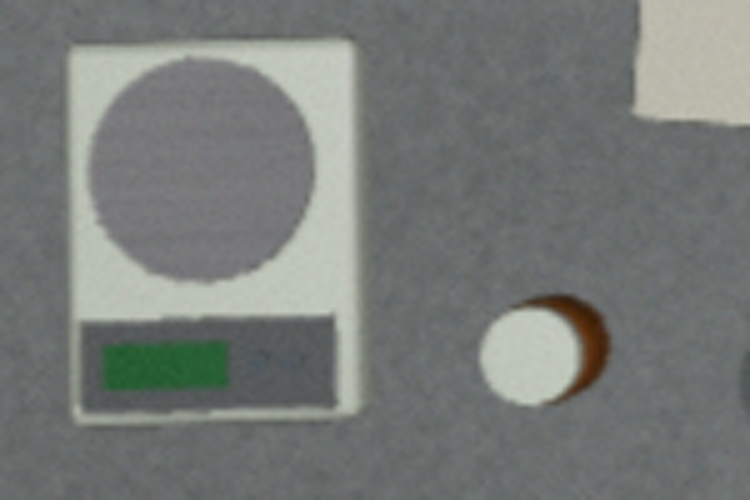

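View pics/c3.png

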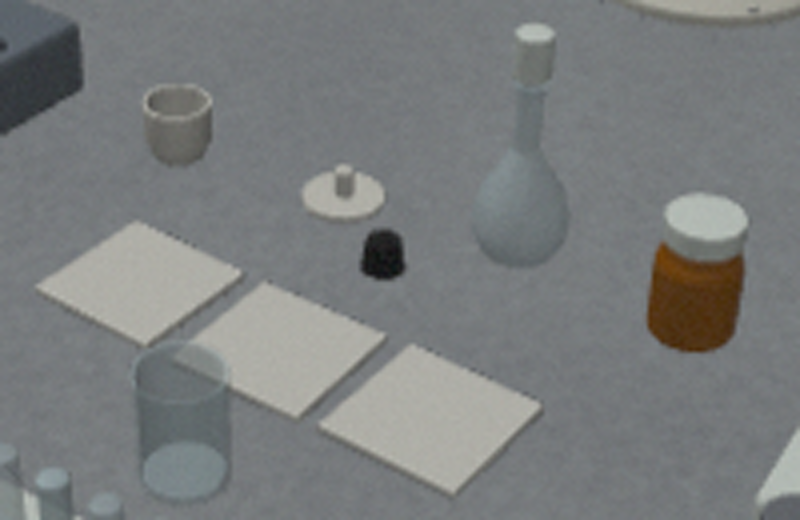

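Run:
```python
from h import *
f=lambda X,Y,x0=180,y0=130,s=4:[x0+(X+.5)/s-.5,y0+(Y+.5)/s-.5]
T=dict(L=[(178,195),(318,205),(307,344),(167,332)],M=[(337,204),(477,208),(472,348),(331,343)],Rt=[(505,211),(645,223),(635,360),(495,351)])
for k,v in T.items():
    p=back('top',[f(*a) for a in v],.006)[:,:2]; d=p[1]-p[0]+p[2]-p[3]; print(k,p.mean(0).round(4),'edge',np.linalg.norm(d)/2, 'ang',np.degrees(np.arctan2(d[0],-d[1])).round(1))
for k,xy,z in [('stopper',(285,566),.152),('jar',(85,524),.08),('lid',(490,518),.005),('knob',(488,519),.024),('cruc',(690,501),.04),('beakrim',(377,80),.07),('black',(395,440),.02)]:
    print(k,back('top',f(*xy),z)[0].round(4))
print('pan',back('top',f(202,169,95,190,5),.047)[0].round(4))
g=lambda X,Y:f(X,Y,210,150)
for k,xy,z in [('stopper',(535,33),.152),('jar',(706,219),.08),('lid',(343,196),.005),('knob',(345,169),.024),('cruc',(178,103),.04),('beakrim',(182,367),.07),('beakbot',(184,472),.004)]:
    print('scene',k,back('scene',g(*xy),z)[0].round(4))
s=get_state();print(s['tcp_pos'],s['eef_rot'])
```

```text
L [0.5935 0.0957] edge 0.08924474324004504 ang -4.4
M [ 0.5894 -0.007 ] edge 0.08925161725708151 ang -1.7
Rt [ 0.5829 -0.1122] edge 0.08905169073078861 ang -4.2
stopper [0.4204 0.0568 0.152 ]
jar [0.4374 0.1794 0.08  ]
lid [ 0.4361 -0.0615  0.005 ]
knob [ 0.4368 -0.0593  0.024 ]
cruc [ 0.4491 -0.1817  0.04  ]
beakrim [0.7015 0.0093 0.07  ]
black [ 0.4855 -0.0015  0.02  ]
pan [0.5249 0.3473 0.047 ]
scene stopper [0.4232 0.0585 0.152 ]
scene jar [0.4419 0.1821 0.08  ]
scene lid [ 0.4403 -0.0587  0.005 ]
scene knob [ 0.4376 -0.0592  0.024 ]
scene cruc [ 0.4523 -0.1796  0.04  ]
scene beakrim [0.7008 0.0079 0.07  ]
scene beakbot [0.7067 0.0108 0.004 ]
[ 0.27548902 -0.56048685  0.21933267] [ 3.13990845e+00 -9.40001348e-05 -2.68487476e+00]
```

Run:
```python
from h import *
g=lambda X,Y:[210+(X+.5)/4-.5,150+(Y+.5)/4-.5]
for k,v in dict(R=[(37,288),(137,221),(243,273),(146,343)],L=[(319,427),(413,345),(542,407),(454,494)],Mdiag=[(263,282),(386,338),(300,416)]).items():
    p=back('scene',[g(*a) for a in v],.006)[:,:2]; print(k,p.mean(0).round(4) if len(p)==4 else (p[0]+p[2])/2)
crop('pics/scene0.png',380,210,130,110,6,'pics/c4.png')
s=get_state(); Rt=R.from_euler('xyz',s['eef_rot']).as_matrix(); p=s['tcp_pos']
for d in [(0,0,.003),(0,0,.022),(0,0,.1),(-.05,0,.1),(.1,0,.1),(0,.03,.02)]: print(d,proj('wrist',p+Rt@d))
```

```text
R [ 0.5852 -0.1105]
L [0.5972 0.0984]
Mdiag [ 0.59159011 -0.00504639]
(0, 0, 0.003) [[282.37062751 252.60975706]]
(0, 0, 0.022) [[282.19654102 241.54553932]]
(0, 0, 0.1) [[281.72854524 211.80166087]]
(-0.05, 0, 0.1) [[281.69178593 263.0692424 ]]
(0.1, 0, 0.1) [[281.81316393  93.78542088]]
(0, 0.03, 0.02) [[328.65641384 242.60693475]]
```

View pics/c4.png

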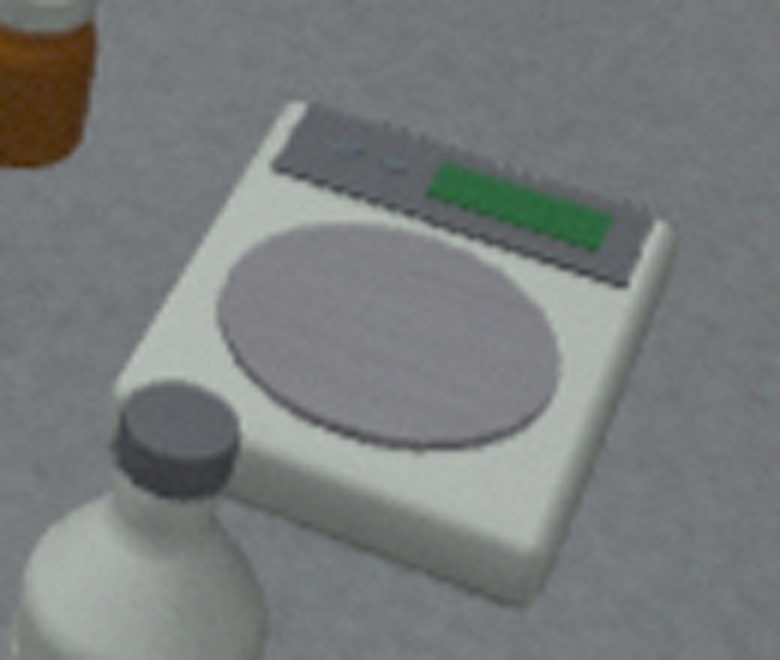

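```bash
cat >> h.py <<'E'
def go(*targets,yaw=np.pi,rot=True):
    s=get_state(); M=R.from_euler('xyz',s['eef_rot']).as_matrix(); 
    Mt=R.from_euler('xyz',[np.pi,0,yaw]).as_matrix()
    print('t',round(s['time'],2),'tcp',s['tcp_pos'].round(4),'rpy',np.degrees(s['eef_rot']).round(2),'F',s['force'].round(1),'w',round(s['gripper_width'],4))
    print('rotvec deg',np.degrees(R.from_matrix(M.T@Mt).as_rotvec()).round(2))
    for t in targets: print(t,'->',(M.T@(np.array(t)-s['tcp_pos'])).round(4))
E
python3 -c "
from h import *
go((.44,.181,.22))"
```

```text
t 0.15 tcp [ 0.2755 -0.5605  0.2193] rpy [ 1.7990e+02 -1.0000e-02 -1.5383e+02] F [-0.2 -1.   0.1] w 0.0868
rotvec deg [ 0.09 -0.03 26.17]
(0.44, 0.181, 0.22) -> [-4.746e-01  5.929e-01  3.000e-04]
```

Request:
move_arm(
  commands=[
    {"translation":[-0.02,0.025,0],"rotation":[0,0,3],"hand":0.087},
    {"translation":[-0.05,0.062,0],"rotation":[0,0,7],"hand":0.087},
    {"translation":[-0.08,0.1,0],"rotation":[0,0,11],"hand":0.087},
    {"translation":[-0.11,0.137,0],"rotation":[0,0,15],"hand":0.087},
    {"translation":[-0.14,0.175,0],"rotation":[0,0,19],"hand":0.087},
    {"translation":[-0.17,0.212,0],"rotation":[0,0,23],"hand":0.087},
    {"translation":[-0.2,0.25,0],"rotation":[0,0,26.17],"hand":0.087},
    {"translation":[-0.23,0.287,0],"rotation":[0,0,26.17],"hand":0.087},
  ],
)

```text
time: 0.95
tcp_pos: [0.3553, -0.2, 0.2201]
eef_rot: [3.142, 0.0, 3.14]
force: [1.2, 0.2, -0.2]
gripper_width: 0.087
```

```bash
python3 -c "
from h import *
go((.44,.181,.22))"
```

```text
t 0.95 tcp [ 0.3553 -0.2     0.2201] rpy [1.7999e+02 2.0000e-02 1.7992e+02] F [ 1.2  0.2 -0.2] w 0.087
rotvec deg [ 0.01  0.02 -0.08]
(0.44, 0.181, 0.22) -> [-8.420e-02  3.812e-01  2.000e-04]
```

Request:
move_arm(
  commands=[
    {"translation":[-0.01,0.045,0],"rotation":[0,0,0],"hand":0.087},
    {"translation":[-0.021,0.094,0],"rotation":[0,0,0],"hand":0.087},
    {"translation":[-0.032,0.143,0],"rotation":[0,0,0],"hand":0.087},
    {"translation":[-0.043,0.192,0],"rotation":[0,0,0],"hand":0.087},
    {"translation":[-0.054,0.241,0],"rotation":[0,0,0],"hand":0.087},
    {"translation":[-0.065,0.29,0],"rotation":[0,0,0],"hand":0.087},
    {"translation":[-0.076,0.338,0],"rotation":[0,0,0],"hand":0.087},
    {"translation":[-0.0845,0.381,0],"rotation":[0,0,0],"hand":0.087},
  ],
)

```text
time: 1.75
tcp_pos: [0.44, 0.1816, 0.2201]
eef_rot: [3.141, 0.0, -3.14]
force: [0.5, -1.4, 0.2]
gripper_width: 0.0871
```

```bash
python3 -c "
from h import *
go((.44,.181,.05))
cv2.imwrite('pics/w1.png',viewer.read_camera('wrist')[:,:,::-1])
print(proj('wrist',[(.44,.181,.08),(.4374,.1794,.08),(.4419,.1821,.08)]))"
```

```text
t 1.75 tcp [0.44   0.1816 0.2201] rpy [ 1.7999e+02  1.0000e-02 -1.7993e+02] F [ 0.5 -1.4  0.2] w 0.0871
rotvec deg [0.01 0.01 0.07]
(0.44, 0.181, 0.05) -> [ 0.     -0.0006  0.1701]
[[275.7983561  198.81932589]
 [274.24036271 196.33672378]
 [276.86553292 200.62664777]]
```

View pics/w1.png

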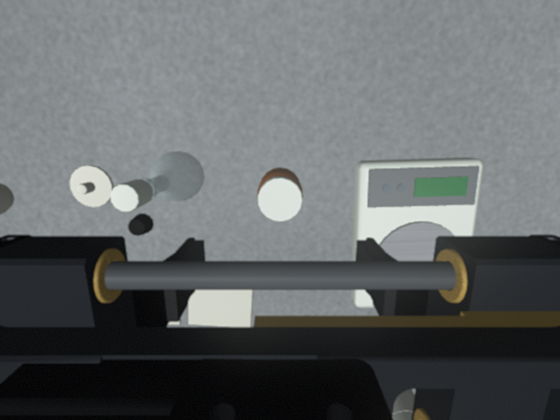

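```bash
python3 -c "
from h import *
go((.44,.181,.05))
print(viewer.get_calibration('wrist'))
print(proj('wrist',[(.44,.181,.08),(.44,.181,.2)]))"
```

```text
t 1.8 tcp [0.4424 0.1865 0.22  ] rpy [ 1.7987e+02  1.7000e-01 -1.7976e+02] F [1.2 4.2 1.9] w 0.0866
rotvec deg [0.13 0.17 0.24]
(0.44, 0.181, 0.05) -> [ 0.0029 -0.0058  0.17  ]
{'camera_matrix': array([[301.32477665,   0.        , 279.94606184],
       [  0.        , 301.32477665, 211.82160791],
       [  0.        ,   0.        ,   1.        ]]), 'xyz': array([0.37461866, 0.18477282, 0.38340892]), 'rotation': array([-2.55326319e-01, -8.68530761e-04,  1.57434302e+00])}
[[275.7983561  198.81932589]
 [273.47744962 238.11768874]]
```

Request:
move_arm(
  commands=[
    {"translation":[0,0,0],"rotation":[0,0,0],"hand":0.087},
    {"translation":[0,0,0],"rotation":[0,0,0],"hand":0.087},
    {"translation":[0,0,0],"rotation":[0,0,0],"hand":0.087},
  ],
)

```text
time: 2.1
tcp_pos: [0.4396, 0.178, 0.2201]
eef_rot: [-3.141, -0.0, 3.141]
force: [-0.4, -0.3, -0.4]
gripper_width: 0.0871
```

```bash
python3 -c "
from h import *
go((.44,.181,.05))
print(viewer.get_calibration('wrist'))
import pickle
K=cal('wrist')
im=viewer.read_camera('wrist')[:,:,::-1]
cv2.imwrite('pics/w2.png',im)
crop('',60,140,260,120,3,'pics/w2c.png',im)
go((.44,.181,.05))
print(proj('wrist',[(.44,.181,.08),(.44,.181,.2)]))"
```

```text
t 2.1 tcp [0.4396 0.178  0.2201] rpy [-1.7998e+02 -3.0000e-02  1.7994e+02] F [-0.4 -0.3 -0.4] w 0.0871
rotvec deg [-0.02 -0.03 -0.06]
(0.44, 0.181, 0.05) -> [-0.0005  0.003   0.1701]
{'camera_matrix': array([[301.32477665,   0.        , 279.94606184],
       [  0.        , 301.32477665, 211.82160791],
       [  0.        ,   0.        ,   1.        ]]), 'xyz': array([0.37243492, 0.17715371, 0.38373623]), 'rotation': array([-0.25184893,  0.00170712,  1.56898034])}
t 2.15 tcp [0.4397 0.178  0.2202] rpy [-1.8000e+02 -1.0000e-02  1.7992e+02] F [ 0.7 -0.3 -0.4] w 0.0868
rotvec deg [-0.   -0.01 -0.08]
(0.44, 0.181, 0.05) -> [-0.0003  0.003   0.1702]
[[284.3388825  201.68946955]
 [286.68853766 241.94428016]]
```

View pics/w2c.png

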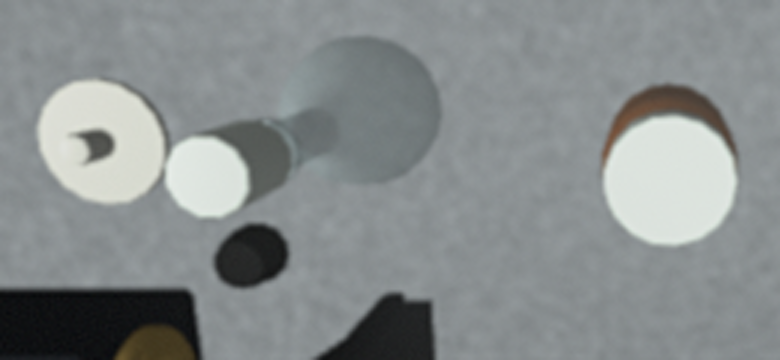

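```bash
python3 -c "
from h import *
f=lambda X,Y:[60+(X+.5)/3-.5,140+(Y+.5)/3-.5]
for k,xy,z in [('jar',(670,180),.08),('stop',(207,176),.152),('lid',(102,142),.005),('knob',(75,147),.024)]: print(k,back('wrist',f(*xy),z)[0].round(4))
"
```

```text
jar [0.4379 0.1796 0.08  ]
stop [0.4211 0.0577 0.152 ]
lid [ 0.4371 -0.0607  0.005 ]
knob [ 0.4359 -0.06    0.024 ]
```

Request:
move_arm(
  commands=[
    {"translation":[0,0.002,0.02],"rotation":[0,0,0],"hand":0.087},
    {"translation":[0.0007,0.002,0.05],"rotation":[0,0,0],"hand":0.087},
    {"translation":[0.0007,0.002,0.085],"rotation":[0,0,0],"hand":0.087},
    {"translation":[0.0007,0.002,0.12],"rotation":[0,0,0],"hand":0.087},
    {"translation":[0.0007,0.002,0.145],"rotation":[0,0,0],"hand":0.087},
    {"translation":[0.0007,0.002,0.161],"rotation":[0,0,0],"hand":0.087},
    {"translation":[0.0007,0.002,0.169],"rotation":[0,0,0],"hand":0.087},
    {"translation":[0.0007,0.002,0.172],"rotation":[0,0,0],"hand":0.087},
  ],
)

```text
time: 2.95
tcp_pos: [0.4393, 0.1803, 0.0479]
eef_rot: [-3.141, -0.001, 3.141]
force: [0.2, 0.6, 0.8]
gripper_width: 0.0873
```

Request:
move_arm(
  commands=[
    {"translation":[0,0,0],"rotation":[0,0,0],"hand":0.06},
    {"translation":[0,0,0],"rotation":[0,0,0],"hand":0.055},
    {"translation":[0,0,0],"rotation":[0,0,0],"hand":0.05},
    {"translation":[0,0,0],"rotation":[0,0,0],"hand":0.04},
    {"translation":[0,0,0],"rotation":[0,0,0],"hand":0.04},
    {"translation":[0,0,0],"rotation":[0,0,0],"hand":0.04},
  ],
)

```text
time: 3.55
tcp_pos: [0.4393, 0.1812, 0.0483]
eef_rot: [3.141, 0.0, -3.142]
force: [1.0, -1.1, -1.8]
gripper_width: 0.0472
```

Request:
move_arm(
  commands=[
    {"translation":[0,0,0],"rotation":[0,0,0],"hand":0.04},
    {"translation":[0,0,0],"rotation":[0,0,0],"hand":0.04},
  ],
)

```text
time: 3.75
tcp_pos: [0.4392, 0.1811, 0.0481]
eef_rot: [-3.142, -0.0, -3.142]
force: [0.4, -0.1, -0.5]
gripper_width: 0.0472
```

```bash
python3 -c "
from h import *
im=viewer.read_camera('wrist')[:,:,::-1]
cv2.imwrite('pics/w3.png',im)
im=viewer.read_camera('scene')[:,:,::-1]
crop('',330,130,140,130,5,'pics/s3.png',im)
go((.439,.18,.15))"
```

```text
t 3.85 tcp [0.4392 0.1811 0.0481] rpy [-1.7999e+02 -1.0000e-02 -1.8000e+02] F [-0.1 -0.6  0.4] w 0.0467
rotvec deg [-0.01 -0.01  0.  ]
(0.439, 0.18, 0.15) -> [ 0.0002 -0.0011 -0.1019]
```

View pics/s3.png

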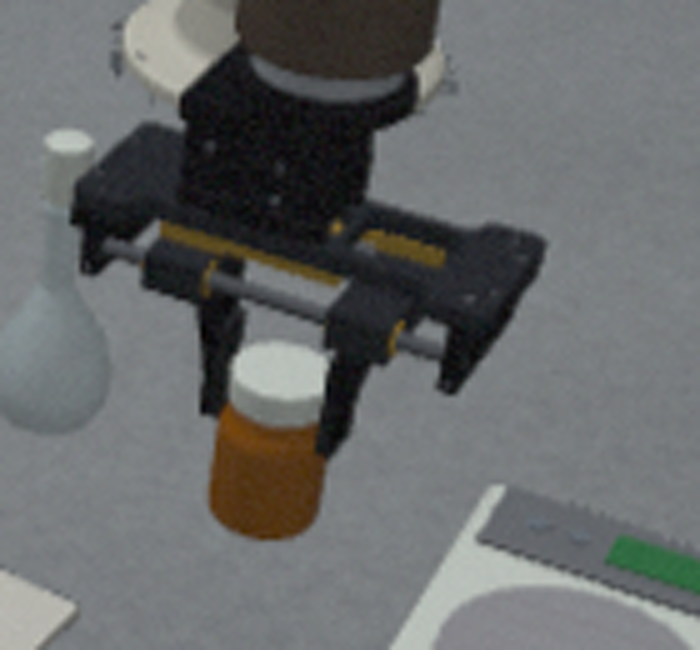

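Request:
move_arm(
  commands=[
    {"translation":[0,0,-0.005],"rotation":[0,0,0],"hand":0.04},
    {"translation":[0,0,-0.02],"rotation":[0,0,0],"hand":0.04},
    {"translation":[0,0,-0.04],"rotation":[0,0,0],"hand":0.04},
    {"translation":[-0.01,-0.005,-0.055],"rotation":[0,0,0],"hand":0.04},
    {"translation":[-0.03,-0.016,-0.06],"rotation":[0,0,0],"hand":0.04},
    {"translation":[-0.055,-0.03,-0.06],"rotation":[0,0,0],"hand":0.04},
    {"translation":[-0.08,-0.043,-0.06],"rotation":[0,0,0],"hand":0.04},
    {"translation":[-0.105,-0.057,-0.06],"rotation":[0,0,0],"hand":0.04},
  ],
)

```text
time: 4.65
tcp_pos: [0.5451, 0.1236, 0.1084]
eef_rot: [3.141, -0.0, -3.141]
force: [1.1, 0.2, -0.3]
gripper_width: 0.047
```

```bash
python3 -c "
from h import *
go((.5945,.0965,.0545))"
```

```text
t 4.65 tcp [0.5451 0.1236 0.1084] rpy [ 179.99   -0.   -179.98] F [ 1.1  0.2 -0.3] w 0.047
rotvec deg [ 0.01 -0.    0.02]
(0.5945, 0.0965, 0.0545) -> [-0.0494 -0.0271  0.0539]
```

Request:
move_arm(
  commands=[
    {"translation":[-0.02,-0.011,0],"rotation":[0,0,0],"hand":0.04},
    {"translation":[-0.036,-0.019,0],"rotation":[0,0,0],"hand":0.04},
    {"translation":[-0.046,-0.0245,0],"rotation":[0,0,0],"hand":0.04},
    {"translation":[-0.0495,-0.027,0],"rotation":[0,0,0],"hand":0.04},
    {"translation":[-0.05,-0.027,0],"rotation":[0,0,0],"hand":0.04},
    {"translation":[-0.05,-0.027,0],"rotation":[0,0,0],"hand":0.04},
  ],
)

```text
time: 5.25
tcp_pos: [0.5936, 0.0974, 0.1081]
eef_rot: [3.142, -0.001, -3.141]
force: [0.5, -0.9, -1.9]
gripper_width: 0.0472
```

```bash
python3 -c "
from h import *
go((.5945,.0965,.054))
crop('',160,150,140,110,5,'pics/t4.png',viewer.read_camera('top')[:,:,::-1])
crop('',240,140,180,150,4,'pics/s4.png',viewer.read_camera('scene')[:,:,::-1])
"
```

```text
t 5.25 tcp [0.5936 0.0974 0.1081] rpy [ 1.8000e+02 -4.0000e-02 -1.7998e+02] F [ 0.5 -0.9 -1.9] w 0.0472
rotvec deg [ 0.   -0.04  0.02]
(0.5945, 0.0965, 0.054) -> [-0.0009 -0.0009  0.0541]
```

View pics/s4.png

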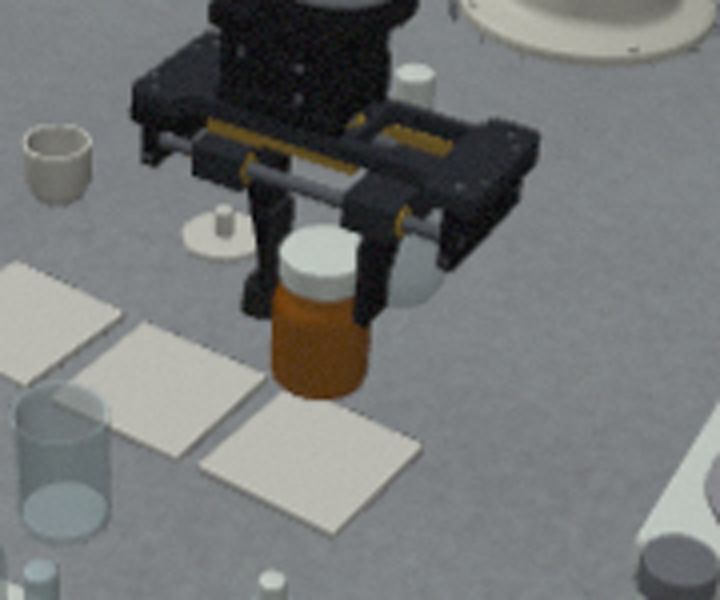

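View pics/t4.png

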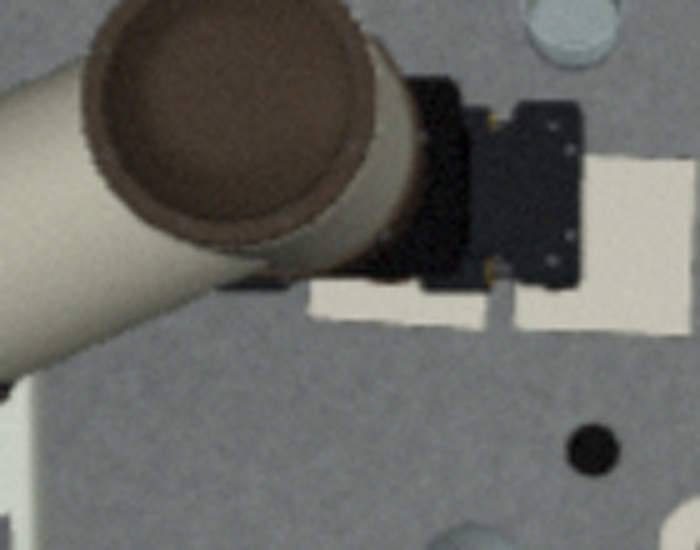

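Request:
move_arm(
  commands=[
    {"translation":[-0.0008,-0.0007,0.015],"rotation":[0,0,0],"hand":0.04},
    {"translation":[-0.0008,-0.0007,0.03],"rotation":[0,0,0],"hand":0.04},
    {"translation":[-0.0008,-0.0007,0.042],"rotation":[0,0,0],"hand":0.04},
    {"translation":[-0.0008,-0.0007,0.049],"rotation":[0,0,0],"hand":0.04},
    {"translation":[-0.0008,-0.0007,0.052],"rotation":[0,0,0],"hand":0.04},
    {"translation":[-0.0008,-0.0007,0.0535],"rotation":[0,0,0],"hand":0.04},
    {"translation":[-0.0008,-0.0007,0.054],"rotation":[0,0,0],"hand":0.04},
    {"translation":[-0.0008,-0.0007,0.054],"rotation":[0,0,0],"hand":0.04},
  ],
)

```text
time: 6.15
tcp_pos: [0.5955, 0.0966, 0.0546]
eef_rot: [3.141, 0.001, -3.141]
force: [0.7, 0.9, -0.4]
gripper_width: 0.0467
```

```bash
python3 -c "
from h import *
go((.5945,.0965,.054))"
```

```text
t 6.15 tcp [0.5955 0.0966 0.0546] rpy [ 1.7998e+02  5.0000e-02 -1.7999e+02] F [ 0.7  0.9 -0.4] w 0.0467
rotvec deg [0.02 0.05 0.01]
(0.5945, 0.0965, 0.054) -> [ 0.001  -0.0001  0.0006]
```

Request:
move_arm(
  commands=[
    {"translation":[0,0,0.0006],"rotation":[0,0,0],"hand":0.04},
    {"translation":[0,0,0.0006],"rotation":[0,0,0],"hand":0.04},
    {"translation":[0,0,0.0006],"rotation":[0,0,0],"hand":0.05},
    {"translation":[0,0,0.0006],"rotation":[0,0,0],"hand":0.06},
    {"translation":[0,0,0.0006],"rotation":[0,0,0],"hand":0.07},
    {"translation":[0,0,0.0006],"rotation":[0,0,0],"hand":0.075},
    {"translation":[0,0,0.0006],"rotation":[0,0,0],"hand":0.075},
  ],
)

```text
time: 6.85
tcp_pos: [0.5951, 0.0964, 0.0535]
eef_rot: [-3.142, -0.0, -3.142]
force: [-0.3, -0.8, 0.1]
gripper_width: 0.0716
```

Request:
move_arm(
  commands=[
    {"translation":[0,0,-0.01],"rotation":[0,0,0],"hand":0.075},
    {"translation":[0,0,-0.04],"rotation":[0,0,0],"hand":0.075},
    {"translation":[0,0,-0.08],"rotation":[0,0,0],"hand":0.075},
    {"translation":[-0.005,-0.005,-0.11],"rotation":[0,0,0],"hand":0.075},
    {"translation":[-0.03,-0.025,-0.12],"rotation":[0,0,0],"hand":0.075},
    {"translation":[-0.06,-0.05,-0.12],"rotation":[0,0,0],"hand":0.07},
    {"translation":[-0.088,-0.074,-0.12],"rotation":[0,0,0],"hand":0.07},
    {"translation":[-0.1,-0.084,-0.12],"rotation":[0,0,0],"hand":0.07},
  ],
)

```text
time: 7.65
tcp_pos: [0.6969, 0.0103, 0.1741]
eef_rot: [-3.141, 0.001, 3.14]
force: [-0.2, -0.2, 0.3]
gripper_width: 0.0704
```

Request:
move_arm(
  commands=[
    {"translation":[-0.005,-0.0025,0],"rotation":[0,0,0],"hand":0.07},
    {"translation":[-0.006,-0.0035,0],"rotation":[0,0,0],"hand":0.07},
    {"translation":[-0.006,-0.0035,0],"rotation":[0,0,0],"hand":0.07},
  ],
)

```text
time: 7.95
tcp_pos: [0.7006, 0.0095, 0.1738]
eef_rot: [3.141, -0.0, -3.141]
force: [-0.3, 0.3, 0.3]
gripper_width: 0.0703
```

```bash
python3 -c "
from h import *
go((.7012,.009,.048))
im=viewer.read_camera('wrist')[:,:,::-1]
cv2.imwrite('pics/w5.png',im)
im=viewer.read_camera('top')[:,:,::-1]
crop('',160,150,140,110,5,'pics/t5.png',im)
go((.7012,.009,.048))
print(proj('wrist',[(.7012,.009,.07)]))"
```

```text
t 7.95 tcp [0.7006 0.0095 0.1738] rpy [ 1.7999e+02 -1.0000e-02 -1.7997e+02] F [-0.3  0.3  0.3] w 0.0703
rotvec deg [ 0.01 -0.01  0.03]
(0.7012, 0.009, 0.048) -> [-0.0006 -0.0005  0.1258]
t 8.05 tcp [0.7005 0.0098 0.174 ] rpy [ 179.99    0.   -179.93] F [-0.1  0.   0.3] w 0.0696
rotvec deg [0.01 0.   0.07]
(0.7012, 0.009, 0.048) -> [-0.0007 -0.0008  0.126 ]
[[280.63240316 210.65909798]]
```

View pics/w5.png

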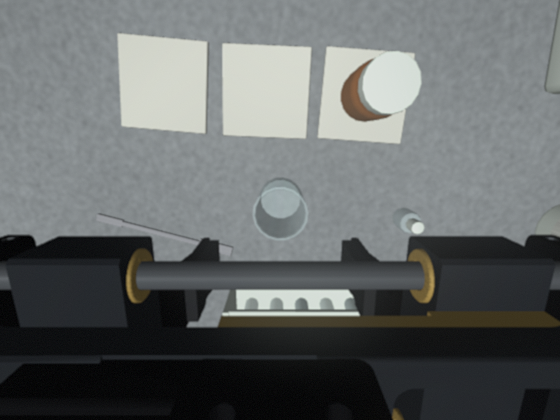

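View pics/t5.png

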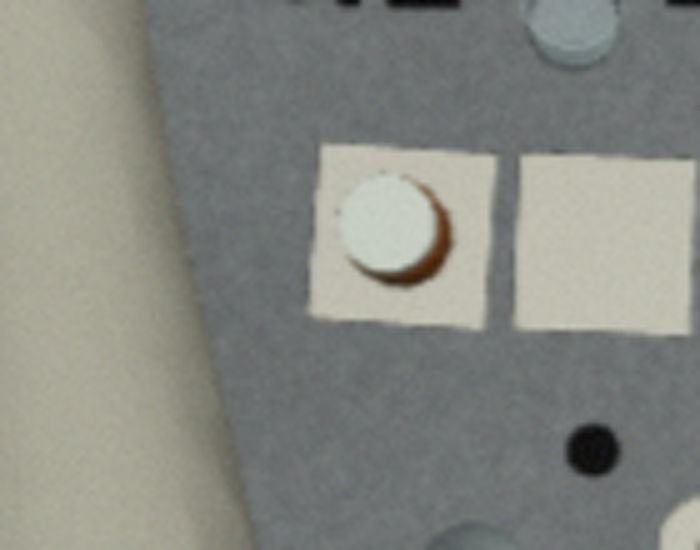

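```bash
python3 -c "
from h import *
f=lambda X,Y:[160+(X+.5)/5-.5,150+(Y+.5)/5-.5]
print('top tile',back('top',[f(*a) for a in [(322,144),(497,156),(486,329),(309,316)]],.006).mean(0),'jar',back('top',f(388,224),.086))
for n,c in dict(L=[(327,46),(414,53),(401,143),(318,137)],M=[(223,43),(311,47),(306,138),(222,135)],R=[(118,34),(207,41),(206,133),(122,126)]).items(): print(n,back('wrist',c,.006).mean(0).round(4))
print('cap',back('wrist',(390,83),.086),'beaker',back('wrist',[(280.5,209)],.07))
"
```

```text
top tile [0.59357969 0.0955917  0.006     ] jar [[0.59253371 0.09464299 0.086     ]]
L [0.5954 0.0961 0.006 ]
M [ 0.5916 -0.0067  0.006 ]
R [ 0.5847 -0.1113  0.006 ]
cap [[0.5948081  0.09379965 0.086     ]] beaker [[0.69963374 0.00887726 0.07      ]]
```

Request:
move_arm(
  commands=[
    {"translation":[0,-0.0007,0.015],"rotation":[0,0,0],"hand":0.068},
    {"translation":[0,-0.0007,0.04],"rotation":[0,0,0],"hand":0.068},
    {"translation":[0,-0.0007,0.07],"rotation":[0,0,0],"hand":0.068},
    {"translation":[0,-0.0007,0.095],"rotation":[0,0,0],"hand":0.068},
    {"translation":[0,-0.0007,0.113],"rotation":[0,0,0],"hand":0.068},
    {"translation":[0,-0.0007,0.122],"rotation":[0,0,0],"hand":0.068},
    {"translation":[0,-0.0007,0.126],"rotation":[0,0,0],"hand":0.068},
    {"translation":[0,-0.0007,0.126],"rotation":[0,0,0],"hand":0.068},
  ],
)

```text
time: 8.85
tcp_pos: [0.7012, 0.0086, 0.048]
eef_rot: [-3.142, 0.0, -3.141]
force: [0.2, 0.0, 0.7]
gripper_width: 0.0681
```

Request:
move_arm(
  commands=[
    {"translation":[0,0,0],"rotation":[0,0,0],"hand":0.055},
    {"translation":[0,0,0],"rotation":[0,0,0],"hand":0.05},
    {"translation":[0,0,0],"rotation":[0,0,0],"hand":0.045},
    {"translation":[0,0,0],"rotation":[0,0,0],"hand":0.04},
    {"translation":[0,0,0],"rotation":[0,0,0],"hand":0.04},
    {"translation":[0,0,0],"rotation":[0,0,0],"hand":0.04},
  ],
)

```text
time: 9.45
tcp_pos: [0.7017, 0.0085, 0.0485]
eef_rot: [3.141, 0.002, -3.141]
force: [-0.9, 0.5, 3.7]
gripper_width: 0.0498
```

```bash
python3 -c "
from h import *
go((.584,-.1115,.054))"
```

```text
t 9.45 tcp [0.7017 0.0085 0.0485] rpy [ 1.7999e+02  9.0000e-02 -1.7998e+02] F [-0.9  0.5  3.7] w 0.0498
rotvec deg [0.01 0.09 0.02]
(0.584, -0.1115, 0.054) -> [ 0.1177 -0.1199 -0.0058]
```

Request:
move_arm(
  commands=[
    {"translation":[0,0,-0.004],"rotation":[0,0,0],"hand":0.04},
    {"translation":[0,0,-0.017],"rotation":[0,0,0],"hand":0.04},
    {"translation":[0,0,-0.035],"rotation":[0,0,0],"hand":0.04},
    {"translation":[0.008,-0.008,-0.05],"rotation":[0,0,0],"hand":0.04},
    {"translation":[0.023,-0.0235,-0.057],"rotation":[0,0,0],"hand":0.04},
    {"translation":[0.041,-0.042,-0.06],"rotation":[0,0,0],"hand":0.04},
    {"translation":[0.059,-0.0605,-0.06],"rotation":[0,0,0],"hand":0.04},
    {"translation":[0.077,-0.079,-0.06],"rotation":[0,0,0],"hand":0.04},
  ],
)

```text
time: 10.25
tcp_pos: [0.6227, -0.072, 0.1085]
eef_rot: [3.141, 0.0, 3.141]
force: [-0.0, -0.9, -0.7]
gripper_width: 0.0497
```

Request:
move_arm(
  commands=[
    {"translation":[0.017,-0.0175,0],"rotation":[0,0,0],"hand":0.04},
    {"translation":[0.03,-0.031,0],"rotation":[0,0,0],"hand":0.04},
    {"translation":[0.037,-0.038,0],"rotation":[0,0,0],"hand":0.04},
    {"translation":[0.0395,-0.0405,0],"rotation":[0,0,0],"hand":0.04},
    {"translation":[0.04,-0.041,0],"rotation":[0,0,0],"hand":0.04},
    {"translation":[0.04,-0.041,0],"rotation":[0,0,0],"hand":0.04},
    {"translation":[0.04,-0.041,0.01],"rotation":[0,0,0],"hand":0.04},
    {"translation":[0.04,-0.041,0.02],"rotation":[0,0,0],"hand":0.04},
  ],
)

```text
time: 11.05
tcp_pos: [0.5845, -0.1112, 0.0866]
eef_rot: [3.141, 0.0, -3.141]
force: [-0.3, 0.9, -0.9]
gripper_width: 0.0496
```

```bash
python3 -c "
from h import *
go((.584,-.1115,.054))"
```

```text
t 11.05 tcp [ 0.5845 -0.1112  0.0866] rpy [ 1.7999e+02  1.0000e-02 -1.7996e+02] F [-0.3  0.9 -0.9] w 0.0496
rotvec deg [0.01 0.01 0.04]
(0.584, -0.1115, 0.054) -> [ 0.0005 -0.0003  0.0326]
```

Request:
move_arm(
  commands=[
    {"translation":[0,0,0.01],"rotation":[0,0,0],"hand":0.04},
    {"translation":[0,0,0.02],"rotation":[0,0,0],"hand":0.04},
    {"translation":[0,0,0.028],"rotation":[0,0,0],"hand":0.04},
    {"translation":[0,0,0.032],"rotation":[0,0,0],"hand":0.04},
    {"translation":[0,0,0.0335],"rotation":[0,0,0],"hand":0.04},
    {"translation":[0,0,0.034],"rotation":[0,0,0],"hand":0.04},
    {"translation":[0,0,0.034],"rotation":[0,0,0],"hand":0.04},
  ],
)

```text
time: 11.75
tcp_pos: [0.584, -0.1117, 0.0545]
eef_rot: [-3.141, -0.0, -3.141]
force: [-2.8, 1.1, 4.7]
gripper_width: 0.0493
```

```bash
python3 -c "
from h import *
go((.584,-.1115,.054))"
```

```text
t 11.75 tcp [ 0.584  -0.1117  0.0545] rpy [-1.7999e+02 -1.0000e-02 -1.7998e+02] F [-2.8  1.1  4.7] w 0.0493
rotvec deg [-0.01 -0.01  0.02]
(0.584, -0.1115, 0.054) -> [0.     0.0002 0.0005]
```

In contact (4.7 N). Release and rise.

Request:
move_arm(
  commands=[
    {"translation":[0,0,0],"rotation":[0,0,0],"hand":0.05},
    {"translation":[0,0,0],"rotation":[0,0,0],"hand":0.058},
    {"translation":[0,0,0],"rotation":[0,0,0],"hand":0.068},
    {"translation":[0,0,0],"rotation":[0,0,0],"hand":0.074},
    {"translation":[0,0,-0.006],"rotation":[0,0,0],"hand":0.074},
    {"translation":[0,0,-0.03],"rotation":[0,0,0],"hand":0.074},
    {"translation":[0,0,-0.065],"rotation":[0,0,0],"hand":0.074},
    {"translation":[0,0,-0.095],"rotation":[0,0,0],"hand":0.074},
  ],
)

```text
time: 12.55
tcp_pos: [0.5844, -0.1119, 0.1502]
eef_rot: [-3.141, 0.001, -3.141]
force: [0.6, 0.1, 1.0]
gripper_width: 0.0739
```

```bash
python3 -c "
from h import *
go((.45,-.181,.165),(.45,-.181,.035))"
```

```text
t 12.55 tcp [ 0.5844 -0.1119  0.1502] rpy [-1.7998e+02  4.0000e-02 -1.7998e+02] F [0.6 0.1 1. ] w 0.0739
rotvec deg [-0.02  0.04  0.02]
(0.45, -0.181, 0.165) -> [ 0.1344 -0.069  -0.0148]
(0.45, -0.181, 0.035) -> [ 0.1345 -0.069   0.1152]
```

Request:
move_arm(
  commands=[
    {"translation":[0.01,-0.005,-0.018],"rotation":[0,0,0],"hand":0.074},
    {"translation":[0.035,-0.018,-0.025],"rotation":[0,0,0],"hand":0.074},
    {"translation":[0.065,-0.033,-0.025],"rotation":[0,0,0],"hand":0.074},
    {"translation":[0.095,-0.049,-0.025],"rotation":[0,0,0],"hand":0.07},
    {"translation":[0.118,-0.06,-0.025],"rotation":[0,0,0],"hand":0.065},
    {"translation":[0.13,-0.0665,-0.025],"rotation":[0,0,0],"hand":0.065},
    {"translation":[0.134,-0.069,-0.025],"rotation":[0,0,0],"hand":0.065},
    {"translation":[0.1345,-0.069,-0.025],"rotation":[0,0,0],"hand":0.065},
  ],
)

```text
time: 13.35
tcp_pos: [0.4501, -0.181, 0.1739]
eef_rot: [-3.141, 0.001, 3.141]
force: [0.2, 0.4, 0.2]
gripper_width: 0.0647
```

Request:
move_arm(
  commands=[
    {"translation":[0,0,0],"rotation":[0,0,0],"hand":0.065},
    {"translation":[0,0,0],"rotation":[0,0,0],"hand":0.065},
  ],
)

```text
time: 13.55
tcp_pos: [0.4506, -0.1805, 0.1734]
eef_rot: [-3.141, 0.0, -3.141]
force: [0.8, -0.5, -0.6]
gripper_width: 0.065
```

```bash
python3 -c "
from h import *
go((.45,-.181,.035))
im=viewer.read_camera('wrist')[:,:,::-1]
cv2.imwrite('pics/w6.png',im)
crop('',230,160,110,80,6,'pics/w6c.png',im)
im=viewer.read_camera('top')[:,:,::-1]
crop('',180,130,200,150,4,'pics/t6.png',im)
print(proj('wrist',[(.45,-.181,.04)]))"
```

```text
t 13.55 tcp [ 0.4506 -0.1805  0.1734] rpy [-1.7999e+02  1.0000e-02 -1.7995e+02] F [ 0.8 -0.5 -0.6] w 0.065
rotvec deg [-0.01  0.01  0.05]
(0.45, -0.181, 0.035) -> [ 0.0006 -0.0005  0.1384]
[[280.88944213 202.66427159]]
```

View pics/w6.png

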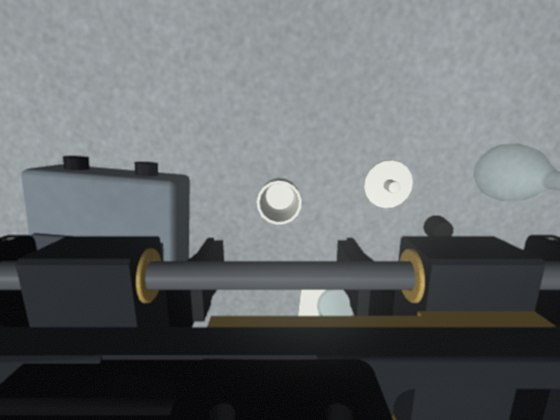

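View pics/w6c.png

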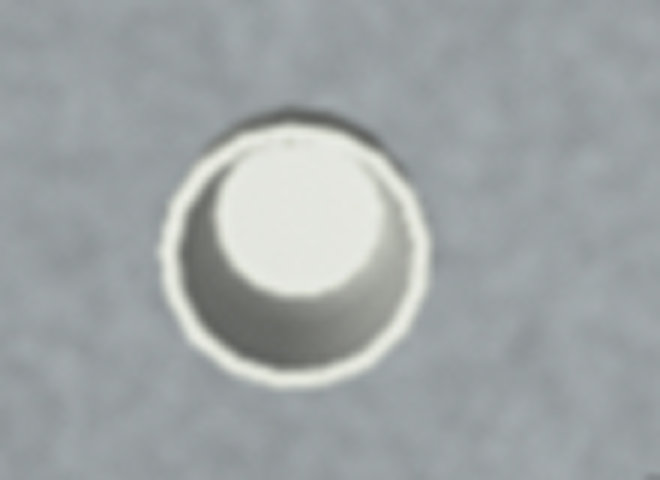

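View pics/t6.png

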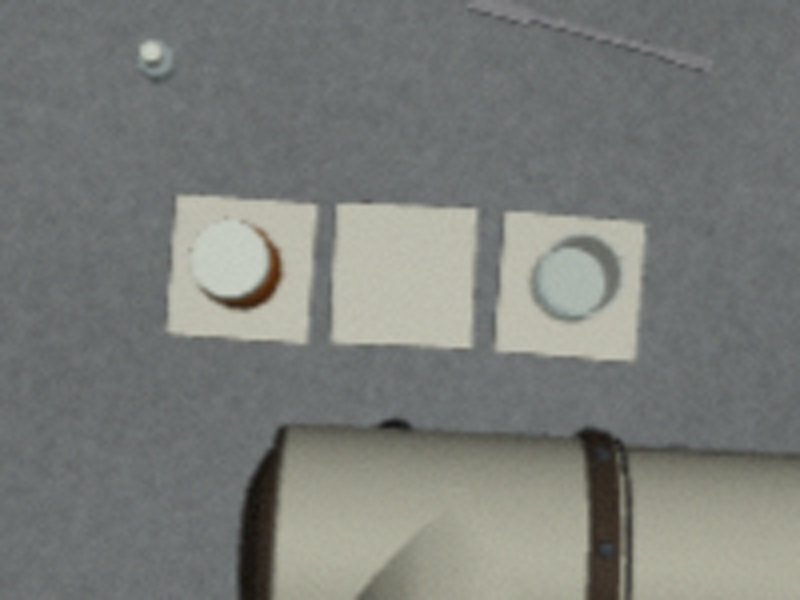

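Request:
move_arm(
  commands=[
    {"translation":[0.001,-0.0015,0.015],"rotation":[0,0,0],"hand":0.065},
    {"translation":[0.001,-0.0015,0.045],"rotation":[0,0,0],"hand":0.065},
    {"translation":[0.001,-0.0015,0.08],"rotation":[0,0,0],"hand":0.065},
    {"translation":[0.001,-0.0015,0.108],"rotation":[0,0,0],"hand":0.065},
    {"translation":[0.001,-0.0015,0.127],"rotation":[0,0,0],"hand":0.065},
    {"translation":[0.001,-0.0015,0.136],"rotation":[0,0,0],"hand":0.065},
    {"translation":[0.001,-0.0015,0.14],"rotation":[0,0,0],"hand":0.065},
    {"translation":[0.001,-0.0015,0.14],"rotation":[0,0,0],"hand":0.065},
  ],
)

```text
time: 14.45
tcp_pos: [0.4491, -0.1823, 0.0336]
eef_rot: [-3.141, 0.0, -3.141]
force: [0.4, 0.1, 0.3]
gripper_width: 0.0652
```

Request:
move_arm(
  commands=[
    {"translation":[0,0,0],"rotation":[0,0,0],"hand":0.052},
    {"translation":[0,0,0],"rotation":[0,0,0],"hand":0.047},
    {"translation":[0,0,0],"rotation":[0,0,0],"hand":0.042},
    {"translation":[0,0,0],"rotation":[0,0,0],"hand":0.036},
    {"translation":[0,0,0],"rotation":[0,0,0],"hand":0.036},
    {"translation":[0,0,0],"rotation":[0,0,0],"hand":0.036},
  ],
)

```text
time: 15.05
tcp_pos: [0.449, -0.1822, 0.0341]
eef_rot: [-3.141, 0.001, -3.141]
force: [-0.6, 1.8, 4.2]
gripper_width: 0.0435
```

```bash
python3 -c "
from h import *
go((.526,.348,.16),(.526,.348,.08))"
```

```text
t 15.05 tcp [ 0.449  -0.1822  0.0341] rpy [-1.7999e+02  6.0000e-02 -1.7998e+02] F [-0.6  1.8  4.2] w 0.0435
rotvec deg [-0.01  0.06  0.02]
(0.526, 0.348, 0.16) -> [-0.0773  0.5302 -0.1259]
(0.526, 0.348, 0.08) -> [-0.0772  0.5302 -0.0459]
```

Request:
move_arm(
  commands=[
    {"translation":[0,0,-0.005],"rotation":[0,0,0],"hand":0.036},
    {"translation":[0,0,-0.02],"rotation":[0,0,0],"hand":0.036},
    {"translation":[0,0,-0.045],"rotation":[0,0,0],"hand":0.036},
    {"translation":[-0.005,0.005,-0.075],"rotation":[0,0,0],"hand":0.036},
    {"translation":[-0.015,0.015,-0.105],"rotation":[0,0,0],"hand":0.036},
    {"translation":[-0.03,0.032,-0.135],"rotation":[0,0,0],"hand":0.036},
    {"translation":[-0.045,0.055,-0.16],"rotation":[0,0,0],"hand":0.036},
    {"translation":[-0.06,0.085,-0.18],"rotation":[0,0,0],"hand":0.036},
  ],
)

```text
time: 15.85
tcp_pos: [0.509, -0.0971, 0.2153]
eef_rot: [-3.142, 0.001, 3.14]
force: [0.2, 0.4, 0.4]
gripper_width: 0.0437
```

Request:
move_arm(
  commands=[
    {"translation":[-0.01,0.035,-0.01],"rotation":[0,0,0],"hand":0.036},
    {"translation":[-0.015,0.07,-0.01],"rotation":[0,0,0],"hand":0.036},
    {"translation":[-0.017,0.107,-0.01],"rotation":[0,0,0],"hand":0.036},
    {"translation":[-0.017,0.144,-0.01],"rotation":[0,0,0],"hand":0.036},
    {"translation":[-0.017,0.181,-0.01],"rotation":[0,0,0],"hand":0.036},
    {"translation":[-0.017,0.218,-0.01],"rotation":[0,0,0],"hand":0.036},
    {"translation":[-0.017,0.255,-0.01],"rotation":[0,0,0],"hand":0.036},
    {"translation":[-0.017,0.292,-0.01],"rotation":[0,0,0],"hand":0.036},
  ],
)

```text
time: 16.65
tcp_pos: [0.525, 0.196, 0.2233]
eef_rot: [-3.141, -0.001, 3.142]
force: [0.5, 0.2, 0.2]
gripper_width: 0.0436
```

Request:
move_arm(
  commands=[
    {"translation":[0,0.035,0],"rotation":[0,0,0],"hand":0.036},
    {"translation":[0,0.07,0.01],"rotation":[0,0,0],"hand":0.036},
    {"translation":[0,0.102,0.025],"rotation":[0,0,0],"hand":0.036},
    {"translation":[0,0.127,0.04],"rotation":[0,0,0],"hand":0.036},
    {"translation":[0,0.143,0.055],"rotation":[0,0,0],"hand":0.036},
    {"translation":[0,0.15,0.065],"rotation":[0,0,0],"hand":0.036},
    {"translation":[0,0.1525,0.072],"rotation":[0,0,0],"hand":0.036},
    {"translation":[0,0.153,0.075],"rotation":[0,0,0],"hand":0.036},
  ],
)

```text
time: 17.45
tcp_pos: [0.5254, 0.3469, 0.1477]
eef_rot: [-3.14, -0.001, 3.141]
force: [0.7, 0.2, -1.2]
gripper_width: 0.0438
```

Request:
move_arm(
  commands=[
    {"translation":[0,0,0],"rotation":[0,0,0],"hand":0.036},
    {"translation":[0,0,0],"rotation":[0,0,0],"hand":0.036},
  ],
)

```text
time: 17.65
tcp_pos: [0.5261, 0.3471, 0.1494]
eef_rot: [3.141, 0.001, 3.141]
force: [0.3, -0.9, -0.2]
gripper_width: 0.0442
```

```bash
python3 -c "
from h import *
go((.526,.348,.08))
im=viewer.read_camera('wrist')[:,:,::-1]
cv2.imwrite('pics/w7.png',im)
im=viewer.read_camera('scene')[:,:,::-1]
crop('',340,120,170,200,3,'pics/s7.png',im)
np.save('c7.npy',0); c=viewer.get_calibration('wrist'); print(c['xyz'],c['rotation'],proj('wrist',[(.526,.348,.047)]))"
```

```text
t 17.65 tcp [0.5261 0.3471 0.1494] rpy [1.7996e+02 5.0000e-02 1.7995e+02] F [ 0.3 -0.9 -0.2] w 0.0442
rotvec deg [ 0.04  0.05 -0.05]
(0.526, 0.348, 0.08) -> [0.0001 0.0008 0.0694]
[0.4586024  0.34625546 0.3130718 ] [-2.53454513e-01  3.62392493e-04  1.56943104e+00] [[282.06816435 210.20205859]]
```

View pics/w7.png

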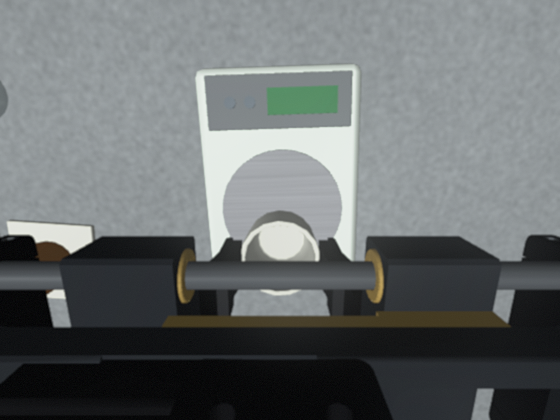

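View pics/s7.png

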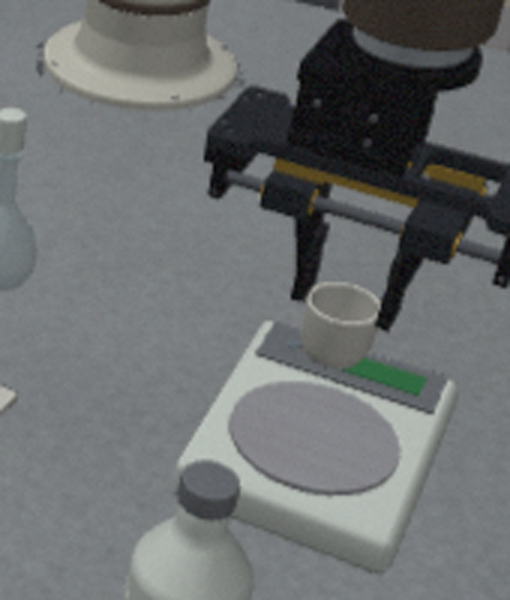

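Request:
move_arm(
  commands=[
    {"translation":[0,0.001,0.015],"rotation":[0,0,0],"hand":0.036},
    {"translation":[0,0.001,0.033],"rotation":[0,0,0],"hand":0.036},
    {"translation":[0,0.001,0.048],"rotation":[0,0,0],"hand":0.036},
    {"translation":[0,0.001,0.058],"rotation":[0,0,0],"hand":0.036},
    {"translation":[0,0.001,0.064],"rotation":[0,0,0],"hand":0.036},
    {"translation":[0,0.001,0.0665],"rotation":[0,0,0],"hand":0.036},
    {"translation":[0,0.001,0.0675],"rotation":[0,0,0],"hand":0.036},
    {"translation":[0,0.001,0.0675],"rotation":[0,0,0],"hand":0.036},
  ],
)

```text
time: 18.55
tcp_pos: [0.5259, 0.349, 0.0816]
eef_rot: [3.141, 0.001, -3.141]
force: [0.1, 0.3, -0.7]
gripper_width: 0.044
```

```bash
python3 -c "
from h import *
go((.526,.348,.08))"
```

```text
t 18.55 tcp [0.5259 0.349  0.0816] rpy [ 1.7996e+02  5.0000e-02 -1.7999e+02] F [ 0.1  0.3 -0.7] w 0.044
rotvec deg [0.04 0.05 0.01]
(0.526, 0.348, 0.08) -> [-0.0001 -0.001   0.0016]
```

Not yet in contact; lower about 1 mm more.

Request:
move_arm(
  commands=[
    {"translation":[0,0,0.0005],"rotation":[0,0,0],"hand":0.036},
    {"translation":[0,0,0.001],"rotation":[0,0,0],"hand":0.036},
    {"translation":[0,0,0.001],"rotation":[0,0,0],"hand":0.036},
  ],
)

```text
time: 18.85
tcp_pos: [0.5261, 0.3491, 0.0811]
eef_rot: [3.141, 0.001, -3.141]
force: [-1.6, -0.1, 3.5]
gripper_width: 0.0436
```

Request:
move_arm(
  commands=[
    {"translation":[0,0,0],"rotation":[0,0,0],"hand":0.045},
    {"translation":[0,0,0],"rotation":[0,0,0],"hand":0.052},
    {"translation":[0,0,0],"rotation":[0,0,0],"hand":0.06},
    {"translation":[0,0,0],"rotation":[0,0,0],"hand":0.066},
    {"translation":[0,0,-0.006],"rotation":[0,0,0],"hand":0.066},
    {"translation":[0,0,-0.03],"rotation":[0,0,0],"hand":0.066},
    {"translation":[0,0,-0.065],"rotation":[0,0,0],"hand":0.066},
    {"translation":[0,0,-0.09],"rotation":[0,0,0],"hand":0.066},
  ],
)

```text
time: 19.65
tcp_pos: [0.5262, 0.349, 0.1724]
eef_rot: [3.141, 0.002, -3.141]
force: [1.4, 1.2, 0.0]
gripper_width: 0.0659
```

Request:
move_arm(
  commands=[
    {"translation":[0,0,-0.008],"rotation":[0,0,0],"hand":0.06},
    {"translation":[0,0,-0.01],"rotation":[0,0,0],"hand":0.05},
    {"translation":[0,0,-0.01],"rotation":[0,0,0],"hand":0.045},
    {"translation":[0,0,-0.01],"rotation":[0,0,0],"hand":0.045},
  ],
)

```text
time: 20.05
tcp_pos: [0.5249, 0.3482, 0.1783]
eef_rot: [-3.14, -0.002, 3.141]
force: [-0.2, -0.4, -0.6]
gripper_width: 0.0477
```

```bash
python3 -c "
from h import *
go((.526,.348,.104))
im=viewer.read_camera('wrist')[:,:,::-1]
cv2.imwrite('pics/w8.png',im)
crop('',200,140,160,120,5,'pics/w8c.png',im)
print(proj('wrist',[(.526,.348,.047),(.526,.348,.087)]))"
```

```text
t 20.05 tcp [0.5249 0.3482 0.1783] rpy [-1.7988e+02 -1.4000e-01  1.7999e+02] F [-0.2 -0.4 -0.6] w 0.0477
rotvec deg [-0.12 -0.14 -0.01]
(0.526, 0.348, 0.104) -> [-0.0013 -0.      0.0743]
[[281.50498446 204.6127107 ]
 [281.57264796 214.84971401]]
```

View pics/w8c.png

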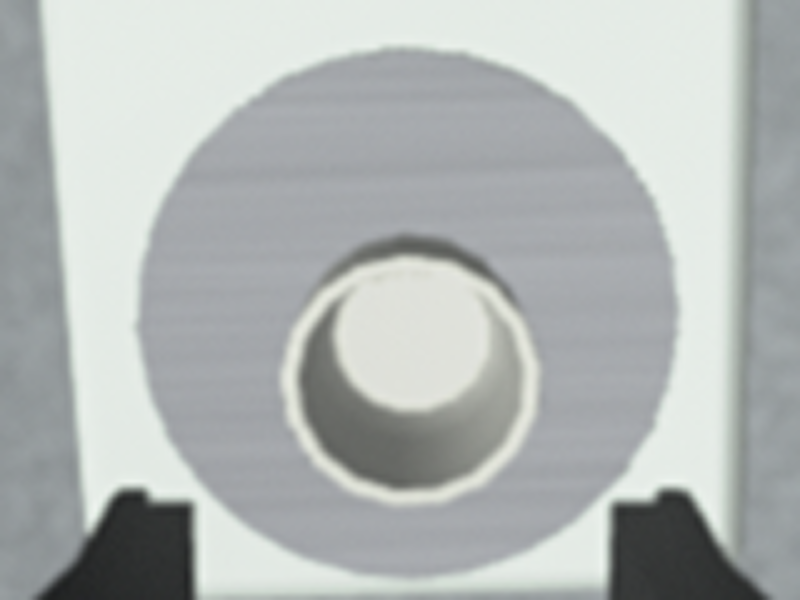

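```bash
python3 -c "
from h import *
f=lambda X,Y:[200+(X+.5)/5-.5,140+(Y+.5)/5-.5]
print(back('wrist',f(409,312),.047),back('wrist',f(411,379),.087))
go((.437,-.06,.2))"
```

```text
[[0.52331308 0.3478936  0.047     ]] [[0.52649907 0.34819952 0.087     ]]
t 20.1 tcp [0.525  0.3482 0.1783] rpy [-1.7988e+02 -1.3000e-01  1.8000e+02] F [ 0.2  0.4 -0.6] w 0.0463
rotvec deg [-0.12 -0.13 -0.  ]
(0.437, -0.06, 0.2) -> [ 0.088  -0.4083 -0.0206]
```

Request:
move_arm(
  commands=[
    {"translation":[0.005,-0.014,-0.01],"rotation":[0,0,0],"hand":0.045},
    {"translation":[0.018,-0.05,-0.025],"rotation":[0,0,0],"hand":0.05},
    {"translation":[0.034,-0.095,-0.03],"rotation":[0,0,0],"hand":0.055},
    {"translation":[0.051,-0.142,-0.03],"rotation":[0,0,0],"hand":0.055},
    {"translation":[0.068,-0.19,-0.03],"rotation":[0,0,0],"hand":0.055},
    {"translation":[0.084,-0.235,-0.03],"rotation":[0,0,0],"hand":0.055},
    {"translation":[0.096,-0.267,-0.03],"rotation":[0,0,0],"hand":0.055},
    {"translation":[0.103,-0.286,-0.03],"rotation":[0,0,0],"hand":0.055},
  ],
)

```text
time: 20.9
tcp_pos: [0.4205, 0.0599, 0.2103]
eef_rot: [-3.141, -0.0, 3.14]
force: [0.9, -0.1, 0.5]
gripper_width: 0.055
```

Request:
move_arm(
  commands=[
    {"translation":[0.001,-0.003,0],"rotation":[0,0,0],"hand":0.055},
    {"translation":[0.001,-0.004,0],"rotation":[0,0,0],"hand":0.055},
    {"translation":[0.001,-0.004,0],"rotation":[0,0,0],"hand":0.055},
    {"translation":[0.001,-0.004,0],"rotation":[0,0,0],"hand":0.055},
  ],
)

```text
time: 21.3
tcp_pos: [0.422, 0.0594, 0.2099]
eef_rot: [-3.141, -0.0, -3.141]
force: [-0.0, -0.0, 0.1]
gripper_width: 0.0548
```

```bash
python3 -c "
from h import *
go((.4212,.0577,.143))
im=viewer.read_camera('wrist')[:,:,::-1]
crop('',160,130,200,150,4,'pics/w9c.png',im)
im=viewer.read_camera('top')[:,:,::-1]
crop('',95,190,150,100,5,'pics/t9.png',im)
print(proj('wrist',[(.4212,.0577,.152)]))"
```

```text
t 21.3 tcp [0.422  0.0594 0.2099] rpy [-1.7999e+02 -1.0000e-02 -1.7994e+02] F [-0.  -0.   0.1] w 0.0548
rotvec deg [-0.01 -0.01  0.06]
(0.4212, 0.0577, 0.143) -> [ 0.0008 -0.0017  0.0669]
[[279.55816769 223.79574384]]
```

View pics/w9c.png

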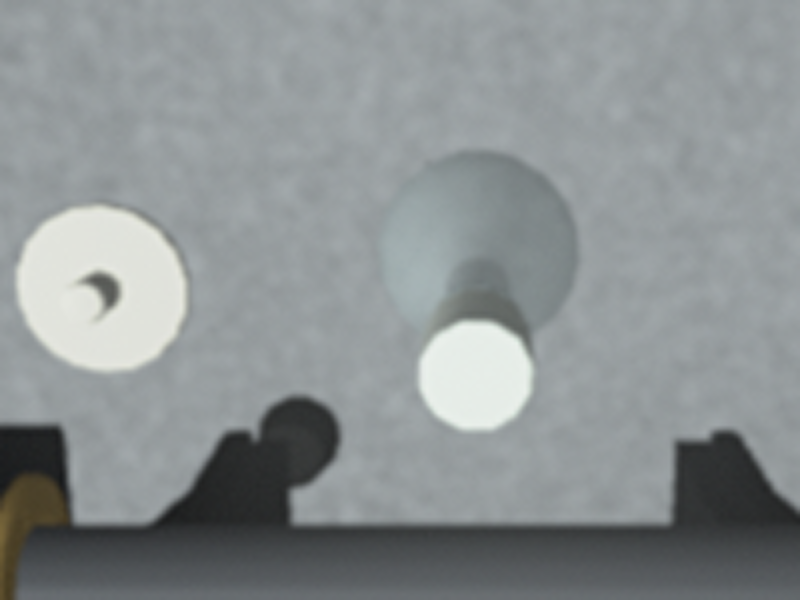

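View pics/t9.png

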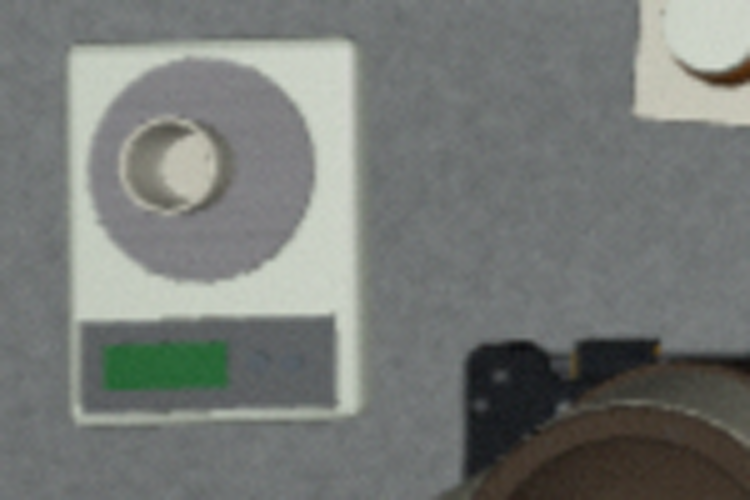

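```bash
python3 -c "
from h import *
f=lambda X,Y:[95+(X+.5)/5-.5,190+(Y+.5)/5-.5]
print('pan',back('top',f(202,169),.047),'cruc rim',back('top',f(170,165),.087))
g=lambda X,Y:[160+(X+.5)/4-.5,130+(Y+.5)/4-.5]
print('stop',back('wrist',g(476,375),.152),'lid',back('wrist',g(103,289),.005),back('wrist',g(83,302),.024))
go((.4212,.0574,.143))"
```

```text
pan [[0.5248755  0.34727887 0.047     ]] cruc rim [[0.52602461 0.34768255 0.087     ]]
stop [[0.42086406 0.0569846  0.152     ]] lid [[ 0.43677021 -0.06072339  0.005     ]] [[ 0.43650832 -0.06085451  0.024     ]]
t 21.4 tcp [0.4219 0.0594 0.2098] rpy [-1.7999e+02 -3.0000e-02 -1.7994e+02] F [ 0.2 -0.2 -0.1] w 0.0548
rotvec deg [-0.01 -0.03  0.06]
(0.4212, 0.0574, 0.143) -> [ 0.0006 -0.002   0.0668]
```

Crucible is about 1 mm off the pan centre. Now take the flask: tool x +0.0007, y −0.002, z 0.067.

Request:
move_arm(
  commands=[
    {"translation":[0.0007,-0.002,0.01],"rotation":[0,0,0],"hand":0.055},
    {"translation":[0.0007,-0.002,0.025],"rotation":[0,0,0],"hand":0.055},
    {"translation":[0.0007,-0.002,0.042],"rotation":[0,0,0],"hand":0.055},
    {"translation":[0.0007,-0.002,0.055],"rotation":[0,0,0],"hand":0.055},
    {"translation":[0.0007,-0.002,0.063],"rotation":[0,0,0],"hand":0.05},
    {"translation":[0.0007,-0.002,0.066],"rotation":[0,0,0],"hand":0.045},
    {"translation":[0.0007,-0.002,0.067],"rotation":[0,0,0],"hand":0.04},
    {"translation":[0.0007,-0.002,0.067],"rotation":[0,0,0],"hand":0.036},
  ],
)

```text
time: 22.2
tcp_pos: [0.4212, 0.0569, 0.1433]
eef_rot: [3.141, 0.001, -3.141]
force: [0.0, 0.6, 0.3]
gripper_width: 0.0393
```

Request:
move_arm(
  commands=[
    {"translation":[0,0,0],"rotation":[0,0,0],"hand":0.032},
    {"translation":[0,0,0],"rotation":[0,0,0],"hand":0.028},
    {"translation":[0,0,0],"rotation":[0,0,0],"hand":0.024},
    {"translation":[0,0,0],"rotation":[0,0,0],"hand":0.019},
    {"translation":[0,0,0],"rotation":[0,0,0],"hand":0.016},
    {"translation":[0,0,0],"rotation":[0,0,0],"hand":0.016},
    {"translation":[0,0,0],"rotation":[0,0,0],"hand":0.016},
  ],
)

```text
time: 22.9
tcp_pos: [0.4211, 0.0568, 0.1432]
eef_rot: [3.141, 0.001, -3.141]
force: [-0.3, 0.4, 1.8]
gripper_width: 0.021
```

```bash
python3 -c "
from h import *
go((.5905,-.0067,.18))"
```

```text
t 22.9 tcp [0.4211 0.0568 0.1432] rpy [ 1.7999e+02  3.0000e-02 -1.7999e+02] F [-0.3  0.4  1.8] w 0.021
rotvec deg [0.01 0.03 0.01]
(0.5905, -0.0067, 0.18) -> [-0.1694 -0.0635 -0.0367]
```

Request:
move_arm(
  commands=[
    {"translation":[0,0,-0.003],"rotation":[0,0,0],"hand":0.016},
    {"translation":[0,0,-0.01],"rotation":[0,0,0],"hand":0.016},
    {"translation":[0,0,-0.021],"rotation":[0,0,0],"hand":0.016},
    {"translation":[0,0,-0.033],"rotation":[0,0,0],"hand":0.016},
    {"translation":[0,0,-0.043],"rotation":[0,0,0],"hand":0.016},
    {"translation":[-0.004,-0.0015,-0.049],"rotation":[0,0,0],"hand":0.016},
    {"translation":[-0.013,-0.005,-0.051],"rotation":[0,0,0],"hand":0.016},
    {"translation":[-0.026,-0.01,-0.051],"rotation":[0,0,0],"hand":0.016},
  ],
)

```text
time: 23.7
tcp_pos: [0.4476, 0.0465, 0.1943]
eef_rot: [3.141, 0.0, -3.141]
force: [-0.1, 0.4, -1.4]
gripper_width: 0.0211
```

Request:
move_arm(
  commands=[
    {"translation":[-0.015,-0.0055,0],"rotation":[0,0,0],"hand":0.016},
    {"translation":[-0.031,-0.0115,0],"rotation":[0,0,0],"hand":0.016},
    {"translation":[-0.048,-0.018,0],"rotation":[0,0,0],"hand":0.016},
    {"translation":[-0.065,-0.0245,0],"rotation":[0,0,0],"hand":0.016},
    {"translation":[-0.082,-0.031,0],"rotation":[0,0,0],"hand":0.016},
    {"translation":[-0.098,-0.037,0],"rotation":[0,0,0],"hand":0.016},
    {"translation":[-0.113,-0.0425,0],"rotation":[0,0,0],"hand":0.016},
    {"translation":[-0.125,-0.047,0],"rotation":[0,0,0],"hand":0.016},
  ],
)

```text
time: 24.5
tcp_pos: [0.5732, -0.0013, 0.1927]
eef_rot: [-3.141, -0.002, 3.141]
force: [0.0, 0.4, -0.2]
gripper_width: 0.021
```

Request:
move_arm(
  commands=[
    {"translation":[-0.009,-0.0035,0],"rotation":[0,0,0],"hand":0.016},
    {"translation":[-0.0145,-0.0055,0],"rotation":[0,0,0],"hand":0.016},
    {"translation":[-0.0175,-0.0065,0],"rotation":[0,0,0],"hand":0.016},
    {"translation":[-0.0184,-0.0067,0],"rotation":[0,0,0],"hand":0.016},
    {"translation":[-0.0184,-0.0067,0],"rotation":[0,0,0],"hand":0.016},
    {"translation":[-0.0184,-0.0067,0],"rotation":[0,0,0],"hand":0.016},
    {"translation":[-0.0184,-0.0067,0],"rotation":[0,0,0],"hand":0.016},
  ],
)

```text
time: 25.2
tcp_pos: [0.59, -0.0067, 0.1943]
eef_rot: [3.141, 0.0, -3.141]
force: [0.0, -0.2, -0.5]
gripper_width: 0.0212
```

```bash
python3 -c "
from h import *
go((.5905,-.0067,.149))
im=viewer.read_camera('scene')[:,:,::-1]
crop('',200,100,200,180,3,'pics/s10.png',im)
im=viewer.read_camera('wrist')[:,:,::-1]
cv2.imwrite('pics/w10.png',im)
go((.5905,-.0067,.149))"
```

```text
t 25.2 tcp [ 0.59   -0.0067  0.1943] rpy [ 1.7999e+02  2.0000e-02 -1.7998e+02] F [ 0.  -0.2 -0.5] w 0.0212
rotvec deg [0.01 0.02 0.02]
(0.5905, -0.0067, 0.149) -> [-0.0004  0.      0.0453]
t 25.3 tcp [ 0.5901 -0.0068  0.1943] rpy [ 1.8000e+02  1.0000e-02 -1.7998e+02] F [-0.2  0.2 -1.4] w 0.0214
rotvec deg [0.   0.01 0.02]
(0.5905, -0.0067, 0.149) -> [-0.0004  0.0001  0.0453]
```

View pics/s10.png

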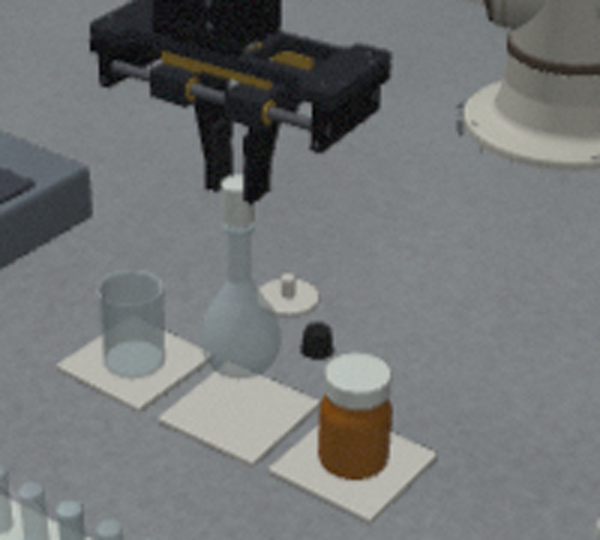

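View pics/w10.png

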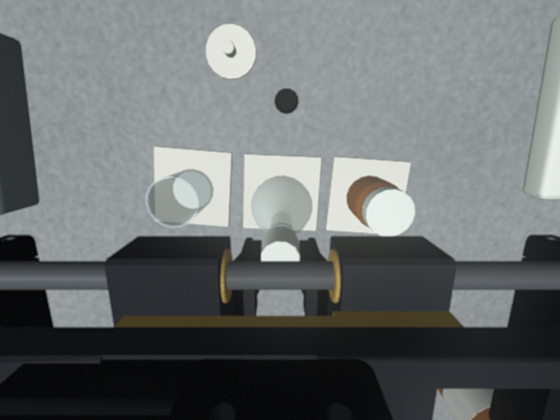

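Request:
move_arm(
  commands=[
    {"translation":[-0.0004,0,0.007],"rotation":[0,0,0],"hand":0.016},
    {"translation":[-0.0004,0,0.017],"rotation":[0,0,0],"hand":0.016},
    {"translation":[-0.0004,0,0.028],"rotation":[0,0,0],"hand":0.016},
    {"translation":[-0.0004,0,0.037],"rotation":[0,0,0],"hand":0.016},
    {"translation":[-0.0004,0,0.042],"rotation":[0,0,0],"hand":0.016},
    {"translation":[-0.0004,0,0.044],"rotation":[0,0,0],"hand":0.016},
    {"translation":[-0.0004,0,0.045],"rotation":[0,0,0],"hand":0.016},
    {"translation":[-0.0004,0,0.045],"rotation":[0,0,0],"hand":0.016},
  ],
)

```text
time: 26.1
tcp_pos: [0.591, -0.0069, 0.1494]
eef_rot: [3.141, 0.001, -3.141]
force: [0.1, -0.1, -0.7]
gripper_width: 0.0212
```

Request:
move_arm(
  commands=[
    {"translation":[0,0,0.0004],"rotation":[0,0,0],"hand":0.016},
    {"translation":[0,0,0.0004],"rotation":[0,0,0],"hand":0.016},
  ],
)

```text
time: 26.3
tcp_pos: [0.5912, -0.0069, 0.1493]
eef_rot: [3.141, 0.001, -3.141]
force: [-0.4, 0.3, 1.2]
gripper_width: 0.021
```

Request:
move_arm(
  commands=[
    {"translation":[0,0,0.0002],"rotation":[0,0,0],"hand":0.016},
    {"translation":[0,0,0.0002],"rotation":[0,0,0],"hand":0.023},
    {"translation":[0,0,0.0002],"rotation":[0,0,0],"hand":0.03},
    {"translation":[0,0,0.0002],"rotation":[0,0,0],"hand":0.04},
    {"translation":[0,0,0.0002],"rotation":[0,0,0],"hand":0.045},
    {"translation":[0,0,-0.006],"rotation":[0,0,0],"hand":0.045},
    {"translation":[0,0,-0.025],"rotation":[0,0,0],"hand":0.045},
    {"translation":[0,0,-0.05],"rotation":[0,0,0],"hand":0.045},
  ],
)

```text
time: 27.1
tcp_pos: [0.5899, -0.0071, 0.1982]
eef_rot: [-3.141, -0.003, 3.142]
force: [-0.4, 0.1, 0.7]
gripper_width: 0.0443
```

```bash
python3 -c "
from h import *
go((.4368,-.0605,.2),(.4368,-.0605,.12))
im=viewer.read_camera('scene')[:,:,::-1]
crop('',200,100,200,180,3,'pics/s11.png',im)
"
```

```text
t 27.1 tcp [ 0.5899 -0.0071  0.1982] rpy [-179.96   -0.18  180.  ] F [-0.4  0.1  0.7] w 0.0443
rotvec deg [-0.04 -0.18 -0.  ]
(0.4368, -0.0605, 0.2) -> [ 0.1531 -0.0534 -0.0012]
(0.4368, -0.0605, 0.12) -> [ 0.1528 -0.0533  0.0788]
```

View pics/s11.png

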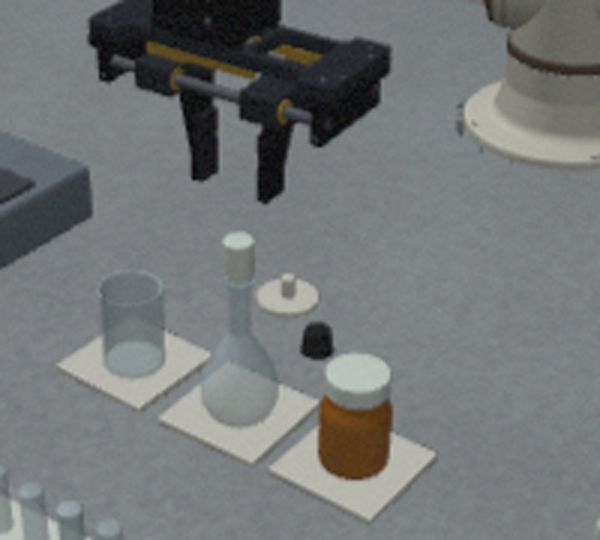

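Request:
move_arm(
  commands=[
    {"translation":[0.012,-0.004,-0.012],"rotation":[0,0,0],"hand":0.042},
    {"translation":[0.04,-0.014,-0.014],"rotation":[0,0,0],"hand":0.042},
    {"translation":[0.075,-0.026,-0.01],"rotation":[0,0,0],"hand":0.042},
    {"translation":[0.11,-0.038,0.01],"rotation":[0,0,0],"hand":0.042},
    {"translation":[0.135,-0.047,0.035],"rotation":[0,0,0],"hand":0.042},
    {"translation":[0.148,-0.0515,0.06],"rotation":[0,0,0],"hand":0.042},
    {"translation":[0.1525,-0.053,0.074],"rotation":[0,0,0],"hand":0.042},
    {"translation":[0.153,-0.0535,0.079],"rotation":[0,0,0],"hand":0.042},
  ],
)

```text
time: 27.95
tcp_pos: [0.4352, -0.0611, 0.1186]
eef_rot: [-3.141, -0.003, 3.141]
force: [-0.3, 0.4, -0.1]
gripper_width: 0.0422
```

Request:
move_arm(
  commands=[
    {"translation":[0,0,0],"rotation":[0,0,0],"hand":0.042},
    {"translation":[0,0,0],"rotation":[0,0,0],"hand":0.042},
    {"translation":[0,0,0],"rotation":[0,0,0],"hand":0.042},
  ],
)

```text
time: 28.25
tcp_pos: [0.4387, -0.0602, 0.1204]
eef_rot: [3.141, 0.002, -3.141]
force: [0.2, 0.5, 0.5]
gripper_width: 0.0419
```

```bash
python3 -c "
from h import *
go((.4368,-.0605,.03))
im=viewer.read_camera('wrist')[:,:,::-1]
crop('',200,150,160,120,5,'pics/w12c.png',im)
print(proj('wrist',[(.4368,-.0605,.024),(.4368,-.0605,.005)]))"
```

```text
t 28.25 tcp [ 0.4387 -0.0602  0.1204] rpy [ 1.7998e+02  1.1000e-01 -1.7998e+02] F [0.2 0.5 0.5] w 0.0419
rotvec deg [0.02 0.11 0.02]
(0.4368, -0.0605, 0.03) -> [ 0.0021 -0.0003  0.0904]
[[281.24152595 209.9726438 ]
 [281.18101778 205.06986755]]
```

View pics/w12c.png

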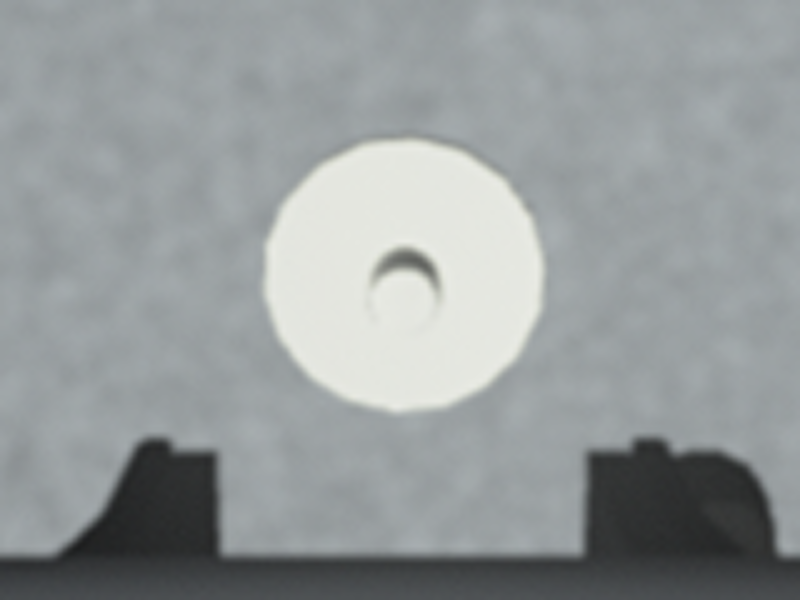

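Request:
move_arm(
  commands=[
    {"translation":[0.0017,-0.0005,0.01],"rotation":[0,0,0],"hand":0.042},
    {"translation":[0.0017,-0.0005,0.03],"rotation":[0,0,0],"hand":0.042},
    {"translation":[0.0017,-0.0005,0.052],"rotation":[0,0,0],"hand":0.04},
    {"translation":[0.0017,-0.0005,0.07],"rotation":[0,0,0],"hand":0.038},
    {"translation":[0.0017,-0.0005,0.082],"rotation":[0,0,0],"hand":0.036},
    {"translation":[0.0017,-0.0005,0.088],"rotation":[0,0,0],"hand":0.034},
    {"translation":[0.0017,-0.0005,0.09],"rotation":[0,0,0],"hand":0.034},
    {"translation":[0.0017,-0.0005,0.09],"rotation":[0,0,0],"hand":0.034},
  ],
)

```text
time: 29.1
tcp_pos: [0.4361, -0.0609, 0.0296]
eef_rot: [-3.142, 0.0, -3.141]
force: [0.5, 0.5, -0.1]
gripper_width: 0.0341
```

```bash
python3 -c "
from h import *
go((.4365,-.0607,.03))
im=viewer.read_camera('wrist')[:,:,::-1]
crop('',200,150,160,120,5,'pics/w13c.png',im)
"
```

```text
t 29.1 tcp [ 0.4361 -0.0609  0.0296] rpy [-180.      0.   -179.99] F [ 0.5  0.5 -0.1] w 0.0341
rotvec deg [-0.    0.    0.01]
(0.4365, -0.0607, 0.03) -> [-0.0004  0.0002 -0.0004]
```

View pics/w13c.png

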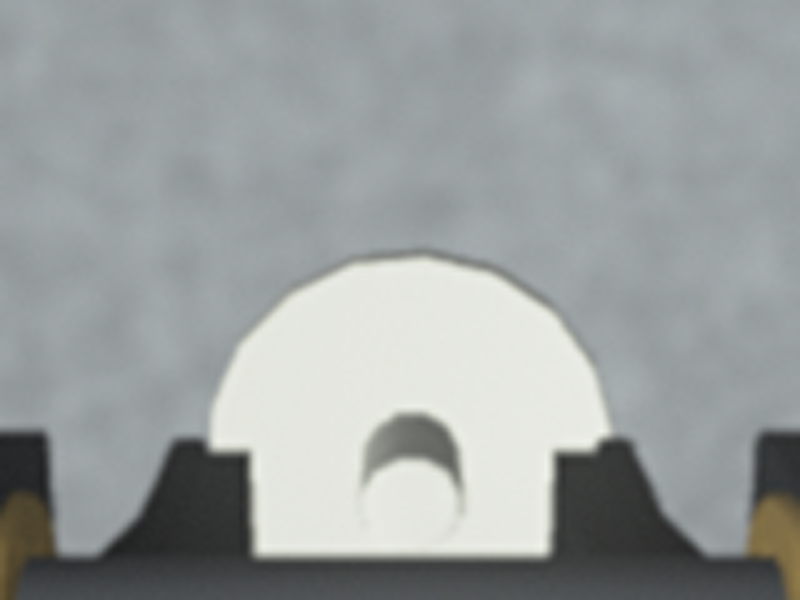

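Request:
move_arm(
  commands=[
    {"translation":[0,0.001,0],"rotation":[0,0,0],"hand":0.028},
    {"translation":[0,0.001,0],"rotation":[0,0,0],"hand":0.022},
    {"translation":[0,0.001,0],"rotation":[0,0,0],"hand":0.017},
    {"translation":[0,0.001,0],"rotation":[0,0,0],"hand":0.013},
    {"translation":[0,0.001,0],"rotation":[0,0,0],"hand":0.008},
    {"translation":[0,0.001,0],"rotation":[0,0,0],"hand":0.006},
    {"translation":[0,0.001,0],"rotation":[0,0,0],"hand":0.006},
    {"translation":[0,0.001,0],"rotation":[0,0,0],"hand":0.006},
  ],
)

```text
time: 29.95
tcp_pos: [0.436, -0.06, 0.0296]
eef_rot: [-3.142, -0.0, -3.142]
force: [0.7, -0.6, 0.3]
gripper_width: 0.0063
```

```bash
python3 -c "
from h import *
go((.4365,-.0607,.03),(.526,.349,.2),(.526,.349,.117))
"
```

```text
t 29.95 tcp [ 0.436  -0.06    0.0296] rpy [-180.   -0. -180.] F [ 0.7 -0.6  0.3] w 0.0063
rotvec deg [-0. -0.  0.]
(0.4365, -0.0607, 0.03) -> [-0.0005 -0.0007 -0.0004]
(0.526, 0.349, 0.2) -> [-0.09    0.409  -0.1704]
(0.526, 0.349, 0.117) -> [-0.09    0.409  -0.0874]
```

```bash
python3 -c "
from h import *
im=viewer.read_camera('wrist')[:,:,::-1]
crop('',200,150,160,120,5,'pics/w14c.png',im)
im=viewer.read_camera('scene')[:,:,::-1]
crop('',230,120,140,120,5,'pics/s14.png',im)
"
```

```text
(no output)
```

View pics/w14c.png

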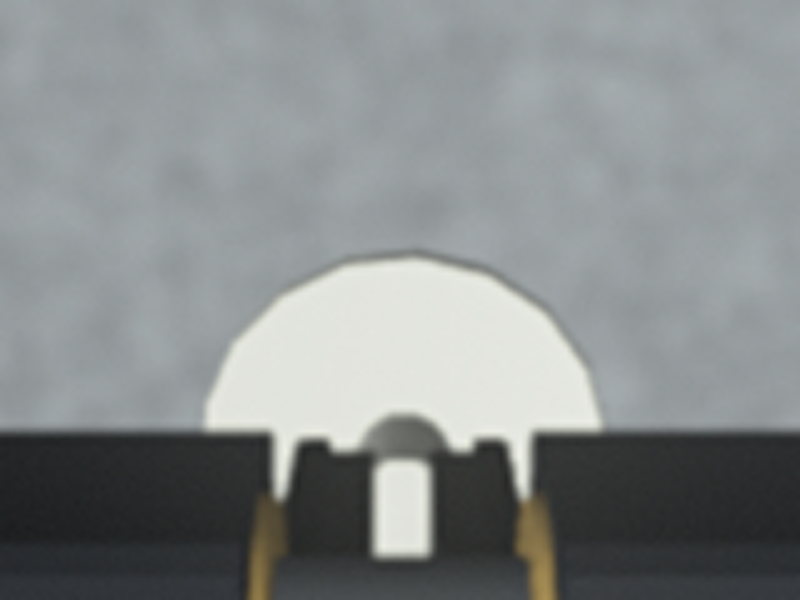

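View pics/s14.png

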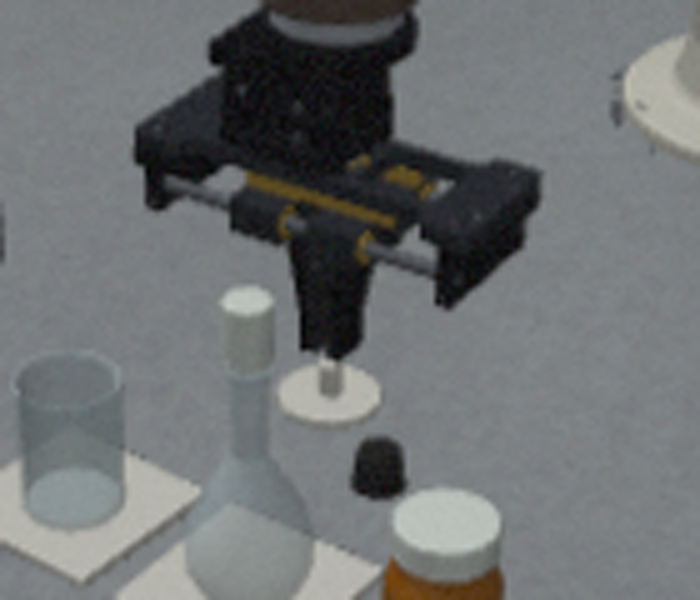

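```bash
python3 -c "
from h import *
q=lambda p:((proj('scene',p)-[230,120])*5).round(0).tolist()
print('tip',q([(.436,-.06,.0076),(.4265,-.06,.0076),(.4455,-.06,.0076),(.436,-.06,.0266),(.436,-.06,.0296)]),'knobtop',q([(.4365,-.0605,.024)]),'lid',q([(.4365,-.0605,.005)]))
w=lambda p:((proj('wrist',p)-[200,150])*5).round(0).tolist()
print('tip',w([(.436,-.06,.0076),(.4265,-.06,.0076),(.4455,-.06,.0076),(.436,-.06,.0266)]),'knobtop',w([(.4365,-.0605,.024)]),'lid',w([(.4365,-.0605,.005)]))
s=get_state();print(s['joint_torque'].round(1), s['force'])
"
```

```text
tip [[329.0, 384.0], [339.0, 376.0], [319.0, 393.0], [330.0, 353.0], [330.0, 348.0]] knobtop [[328.0, 358.0]] lid [[328.0, 389.0]]
tip [[410.0, 453.0], [410.0, 383.0], [410.0, 521.0], [410.0, 508.0]] knobtop [[406.0, 504.0]] lid [[406.0, 450.0]]
[ -0.  -28.3  10.7   2.4  -0.1  -0. ] [-0.99511868  0.38475285  0.49927781]
```

Request:
move_arm(
  commands=[
    {"translation":[0,0,0],"rotation":[0,0,0],"hand":0.014},
    {"translation":[0,0,0],"rotation":[0,0,0],"hand":0.022},
    {"translation":[-0.0003,0,0],"rotation":[0,0,0],"hand":0.03},
    {"translation":[-0.0003,0,0],"rotation":[0,0,0],"hand":0.034},
    {"translation":[-0.0003,0,0.003],"rotation":[0,0,0],"hand":0.034},
    {"translation":[-0.0003,0,0.006],"rotation":[0,0,0],"hand":0.034},
    {"translation":[-0.0003,0,0.008],"rotation":[0,0,0],"hand":0.034},
    {"translation":[-0.0003,0,0.008],"rotation":[0,0,0],"hand":0.034},
  ],
)

```text
time: 30.85
tcp_pos: [0.436, -0.06, 0.0212]
eef_rot: [-3.141, -0.001, 3.142]
force: [-0.7, 0.4, 0.9]
gripper_width: 0.0337
```

```bash
python3 -c "
from h import *
go((.4365,-.0607,.03))
im=viewer.read_camera('wrist')[:,:,::-1]
crop('',200,150,160,120,5,'pics/w15c.png',im)
im=viewer.read_camera('scene')[:,:,::-1]
crop('',230,120,140,120,5,'pics/s15.png',im)
"
```

```text
t 30.85 tcp [ 0.436  -0.06    0.0212] rpy [-1.7999e+02 -6.0000e-02  1.8000e+02] F [-0.7  0.4  0.9] w 0.0337
rotvec deg [-0.01 -0.06 -0.  ]
(0.4365, -0.0607, 0.03) -> [-0.0005 -0.0007 -0.0088]
```

View pics/w15c.png

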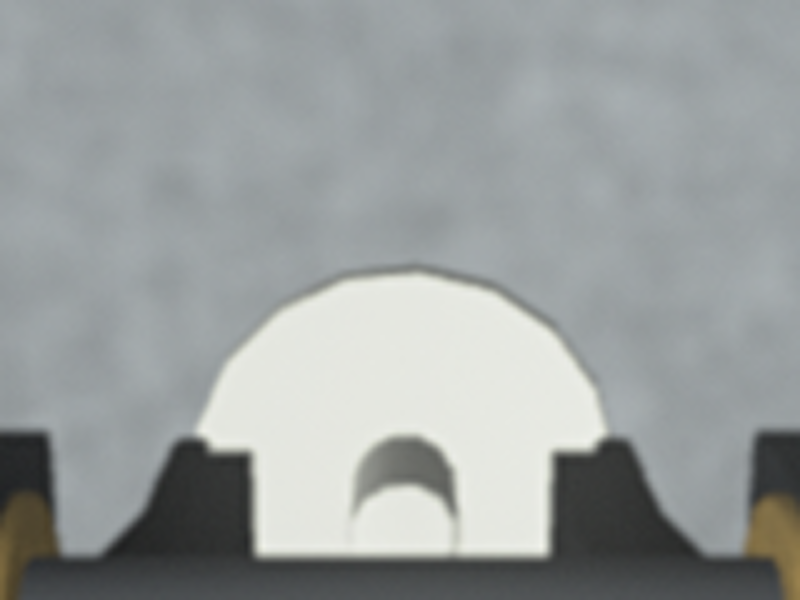

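View pics/s15.png

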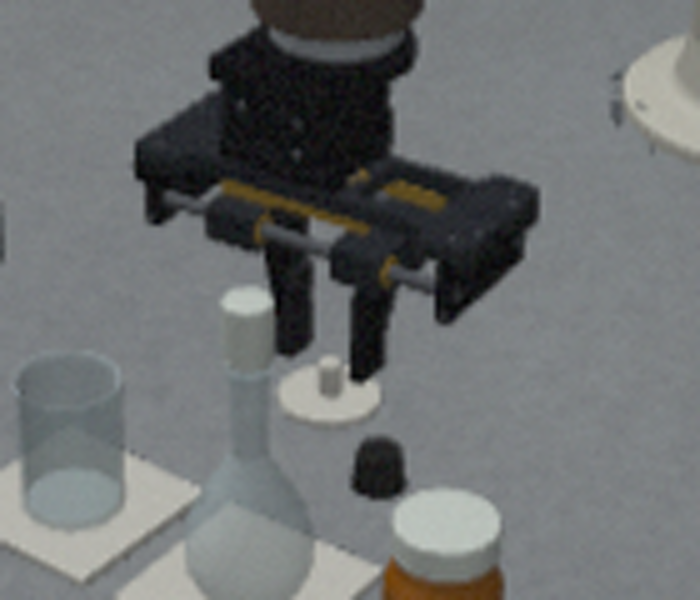

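Request:
move_arm(
  commands=[
    {"translation":[-0.0003,0.0003,0.003],"rotation":[0,0,0],"hand":0.034},
    {"translation":[-0.0003,0.0003,0.006],"rotation":[0,0,0],"hand":0.034},
    {"translation":[-0.0003,0.0003,0.008],"rotation":[0,0,0],"hand":0.034},
    {"translation":[-0.0003,0.0003,0.0088],"rotation":[0,0,0],"hand":0.034},
    {"translation":[-0.0003,0.0003,0.0088],"rotation":[0,0,0],"hand":0.034},
  ],
)

```text
time: 31.45
tcp_pos: [0.4365, -0.0597, 0.0127]
eef_rot: [-3.141, -0.0, -3.142]
force: [0.3, 0.7, 0.0]
gripper_width: 0.0341
```

Request:
move_arm(
  commands=[
    {"translation":[0,0,0],"rotation":[0,0,0],"hand":0.028},
    {"translation":[0,0,0],"rotation":[0,0,0],"hand":0.022},
    {"translation":[0,0,0],"rotation":[0,0,0],"hand":0.018},
    {"translation":[0,0,0],"rotation":[0,0,0],"hand":0.014},
    {"translation":[0,0,0],"rotation":[0,0,0],"hand":0.011},
    {"translation":[0,0,0],"rotation":[0,0,0],"hand":0.007},
    {"translation":[0,0,0],"rotation":[0,0,0],"hand":0.005},
    {"translation":[0,0,0],"rotation":[0,0,0],"hand":0.005},
  ],
)

```text
time: 32.25
tcp_pos: [0.4366, -0.0596, 0.0129]
eef_rot: [3.142, 0.0, -3.141]
force: [-0.2, 0.2, 0.1]
gripper_width: 0.0111
```

```bash
python3 -c "
from h import *
go((.4365,-.0607,.03))
im=viewer.read_camera('scene')[:,:,::-1]
crop('',230,120,140,120,5,'pics/s16.png',im)
"
```

```text
t 32.25 tcp [ 0.4366 -0.0596  0.0129] rpy [ 180.      0.   -179.99] F [-0.2  0.2  0.1] w 0.0111
rotvec deg [0.   0.   0.01]
(0.4365, -0.0607, 0.03) -> [ 0.0001 -0.0011 -0.0171]
```

View pics/s16.png

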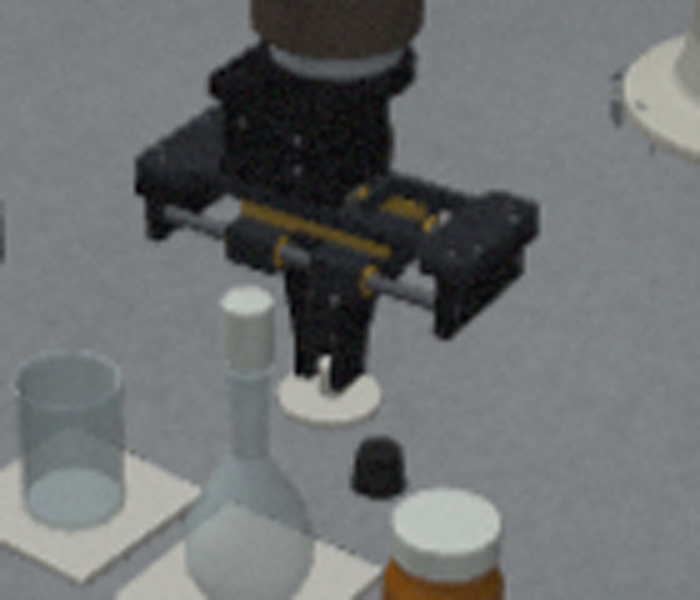

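Request:
move_arm(
  commands=[
    {"translation":[0,0,-0.003],"rotation":[0,0,0],"hand":0.005},
    {"translation":[0,0,-0.014],"rotation":[0,0,0],"hand":0.005},
    {"translation":[0,0,-0.034],"rotation":[0,0,0],"hand":0.005},
    {"translation":[0,0.004,-0.06],"rotation":[0,0,0],"hand":0.005},
    {"translation":[-0.003,0.015,-0.09],"rotation":[0,0,0],"hand":0.005},
    {"translation":[-0.007,0.033,-0.12],"rotation":[0,0,0],"hand":0.005},
    {"translation":[-0.013,0.058,-0.14],"rotation":[0,0,0],"hand":0.005},
    {"translation":[-0.02,0.09,-0.15],"rotation":[0,0,0],"hand":0.005},
  ],
)

```text
time: 33.1
tcp_pos: [0.4574, 0.031, 0.1653]
eef_rot: [3.14, 0.004, 3.14]
force: [0.5, 0.3, -0.0]
gripper_width: 0.0114
```

Request:
move_arm(
  commands=[
    {"translation":[-0.008,0.035,0],"rotation":[0,0,0],"hand":0.005},
    {"translation":[-0.016,0.071,0],"rotation":[0,0,0],"hand":0.005},
    {"translation":[-0.024,0.107,0],"rotation":[0,0,0],"hand":0.005},
    {"translation":[-0.032,0.143,0],"rotation":[0,0,0],"hand":0.005},
    {"translation":[-0.04,0.179,0],"rotation":[0,0,0],"hand":0.005},
    {"translation":[-0.048,0.214,0],"rotation":[0,0,0],"hand":0.005},
    {"translation":[-0.055,0.245,0],"rotation":[0,0,0],"hand":0.005},
    {"translation":[-0.061,0.273,0],"rotation":[0,0,0],"hand":0.005},
  ],
)

```text
time: 33.9
tcp_pos: [0.5175, 0.3048, 0.1626]
eef_rot: [-3.141, -0.0, -3.141]
force: [0.9, -0.5, 0.2]
gripper_width: 0.0114
```

Request:
move_arm(
  commands=[
    {"translation":[-0.004,0.022,0.004],"rotation":[0,0,0],"hand":0.005},
    {"translation":[-0.007,0.036,0.01],"rotation":[0,0,0],"hand":0.005},
    {"translation":[-0.0085,0.043,0.015],"rotation":[0,0,0],"hand":0.005},
    {"translation":[-0.009,0.0455,0.018],"rotation":[0,0,0],"hand":0.005},
    {"translation":[-0.009,0.0455,0.02],"rotation":[0,0,0],"hand":0.005},
    {"translation":[-0.009,0.0455,0.02],"rotation":[0,0,0],"hand":0.005},
    {"translation":[-0.009,0.0455,0.02],"rotation":[0,0,0],"hand":0.005},
  ],
)

```text
time: 34.6
tcp_pos: [0.5267, 0.3482, 0.1433]
eef_rot: [3.141, 0.0, 3.141]
force: [0.1, 1.2, -0.3]
gripper_width: 0.0116
```

```bash
python3 -c "
from h import *
go((.5263,.3487,.0998))
im=viewer.read_camera('wrist')[:,:,::-1]
crop('',180,130,200,150,4,'pics/w17c.png',im)
im=viewer.read_camera('scene')[:,:,::-1]
crop('',360,130,150,180,4,'pics/s17.png',im)
go((.5263,.3487,.0998))
print(proj('wrist',[(.5263,.3487,.087)]))
"
```

```text
t 34.6 tcp [0.5267 0.3482 0.1433] rpy [1.7999e+02 1.0000e-02 1.7996e+02] F [ 0.1  1.2 -0.3] w 0.0116
rotvec deg [ 0.01  0.01 -0.04]
(0.5263, 0.3487, 0.0998) -> [0.0004 0.0005 0.0435]
t 34.7 tcp [0.5267 0.3484 0.1434] rpy [1.7997e+02 3.0000e-02 1.7997e+02] F [-1.  -0.8 -0.4] w 0.0113
rotvec deg [ 0.03  0.03 -0.03]
(0.5263, 0.3487, 0.0998) -> [0.0005 0.0003 0.0436]
[[282.08375002 224.58444089]]
```

View pics/w17c.png

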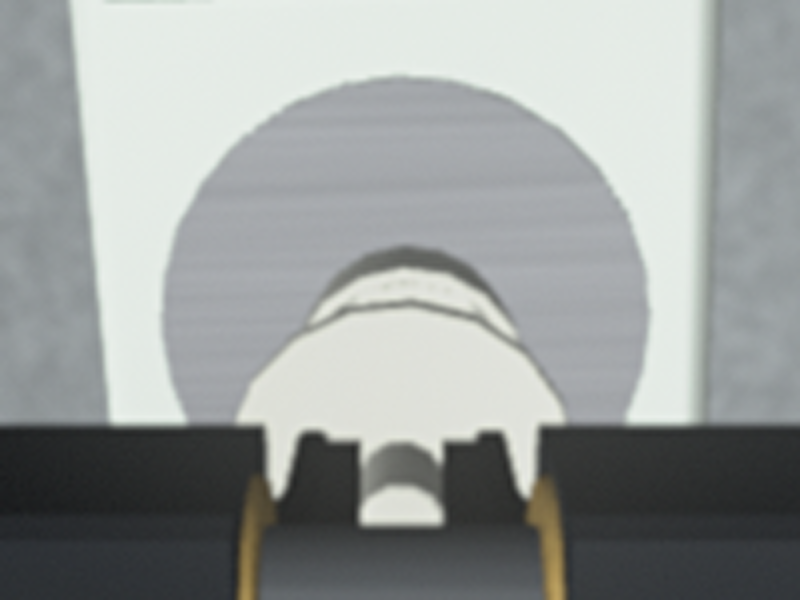

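View pics/s17.png

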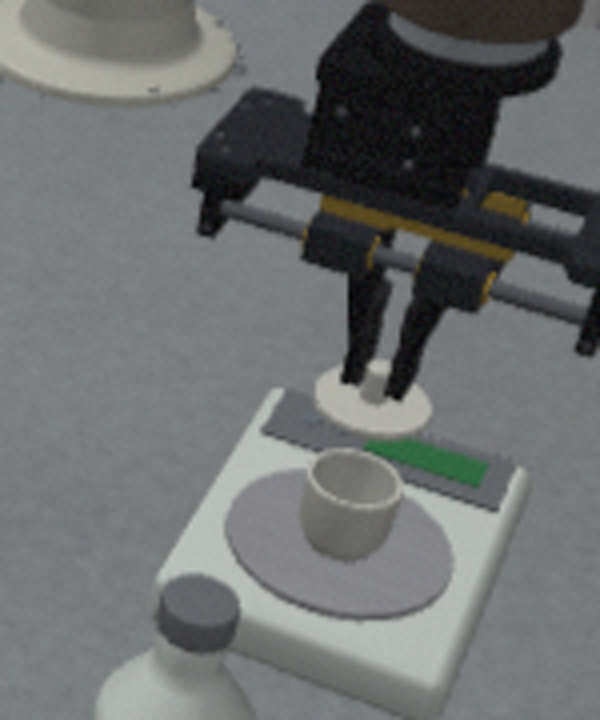

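Request:
move_arm(
  commands=[
    {"translation":[0.0003,0.0008,0.008],"rotation":[0,0,0],"hand":0.005},
    {"translation":[0.0003,0.0008,0.018],"rotation":[0,0,0],"hand":0.005},
    {"translation":[0.0003,0.0008,0.028],"rotation":[0,0,0],"hand":0.005},
    {"translation":[0.0003,0.0008,0.035],"rotation":[0,0,0],"hand":0.005},
    {"translation":[0.0003,0.0008,0.039],"rotation":[0,0,0],"hand":0.005},
    {"translation":[0.0003,0.0008,0.041],"rotation":[0,0,0],"hand":0.005},
    {"translation":[0.0003,0.0008,0.0418],"rotation":[0,0,0],"hand":0.005},
    {"translation":[0.0003,0.0008,0.042],"rotation":[0,0,0],"hand":0.005},
  ],
)

```text
time: 35.5
tcp_pos: [0.5264, 0.3498, 0.1011]
eef_rot: [3.141, 0.0, -3.141]
force: [-0.7, -0.0, 0.1]
gripper_width: 0.0113
```

```bash
python3 -c "
from h import *
go((.5263,.349,.0998))
im=viewer.read_camera('scene')[:,:,::-1]
crop('',400,190,100,100,6,'pics/s18.png',im)
im=viewer.read_camera('wrist')[:,:,::-1]
crop('',180,130,200,150,4,'pics/w18c.png',im)
"
```

```text
t 35.5 tcp [0.5264 0.3498 0.1011] rpy [ 1.7998e+02  2.0000e-02 -1.7999e+02] F [-0.7 -0.   0.1] w 0.0113
rotvec deg [0.02 0.02 0.01]
(0.5263, 0.349, 0.0998) -> [ 0.0001 -0.0008  0.0012]
```

View pics/s18.png

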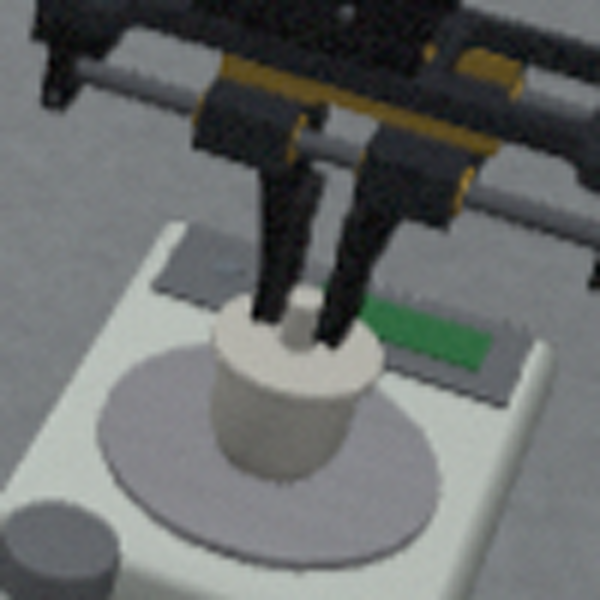

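View pics/w18c.png

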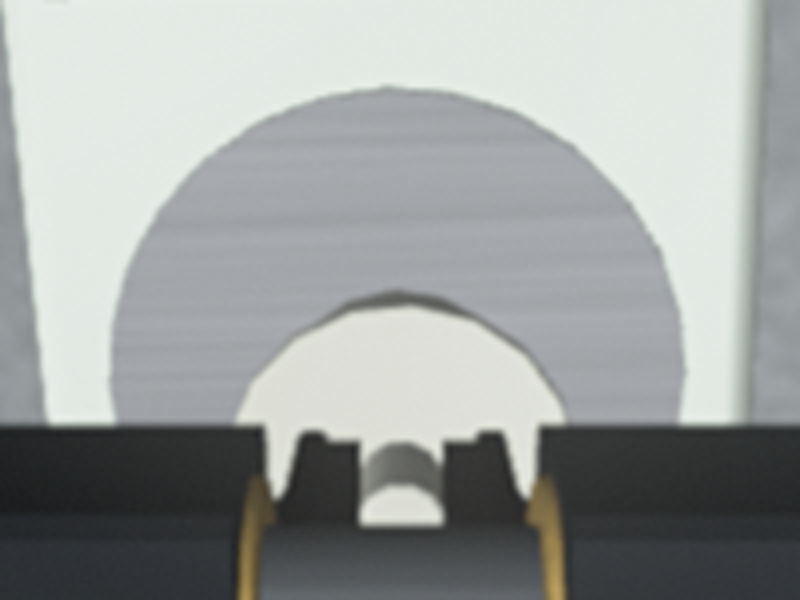

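```bash
python3 -c "
from h import *
q=lambda p,x0,y0,s:((np.array(proj('scene',p))-[x0,y0]+.5)*s-.5)
a=np.linspace(0,2*np.pi,73)
def circ(x,y,z,r): return np.c_[x+r*np.cos(a),y+r*np.sin(a),0*a+z]
for n,c in dict(lidtop=circ(.5264,.3495,.0935,.027),rim=circ(.5263,.349,.087,.023),c60=circ(.5263,.349,.065,.0225)).items():
  p=q(c,400,190,6); print(n,p.min(0),p.max(0))
p=q(circ(.5263,.349,.087,.023),360,130,4); print('s17 rim',p.min(0),p.max(0))
"
```

```text
lidtop [212.97042434 287.82660425] [385.76678904 394.26221342]
rim [220.53283954 309.97083166] [367.00936811 400.82789405]
c60 [209.78755835 361.77777321] [351.01559889 451.47351972]
s17 rim [306.85522636 446.48055444] [404.50624541 507.05192936]
```

Request:
move_arm(
  commands=[
    {"translation":[0,-0.0006,0.0005],"rotation":[0,0,0],"hand":0.005},
    {"translation":[0,-0.0006,0.001],"rotation":[0,0,0],"hand":0.005},
    {"translation":[0,-0.0006,0.001],"rotation":[0,0,0],"hand":0.005},
    {"translation":[0,-0.0006,0.001],"rotation":[0,0,0],"hand":0.005},
  ],
)

```text
time: 36.0
tcp_pos: [0.5264, 0.349, 0.1]
eef_rot: [3.141, 0.0, -3.142]
force: [0.5, 0.3, 0.5]
gripper_width: 0.0112
```

Request:
move_arm(
  commands=[
    {"translation":[0,0,0.0003],"rotation":[0,0,0],"hand":0.005},
    {"translation":[0,0,0.0006],"rotation":[0,0,0],"hand":0.005},
    {"translation":[0,0,0.0006],"rotation":[0,0,0],"hand":0.005},
  ],
)

```text
time: 36.3
tcp_pos: [0.5265, 0.3491, 0.1]
eef_rot: [3.141, 0.001, -3.141]
force: [-1.0, -1.4, 5.3]
gripper_width: 0.0111
```

```bash
python3 -c "
from h import *
go((.5263,.349,.0998))"
```

```text
t 36.3 tcp [0.5265 0.3491 0.1   ] rpy [ 1.7998e+02  4.0000e-02 -1.7998e+02] F [-1.  -1.4  5.3] w 0.0111
rotvec deg [0.02 0.04 0.02]
(0.5263, 0.349, 0.0998) -> [ 0.0002 -0.0001  0.0002]
```

Contact (5 N). Back off slightly, release, then rise straight up.

Request:
move_arm(
  commands=[
    {"translation":[0,0,-0.0003],"rotation":[0,0,0],"hand":0.005},
    {"translation":[0,0,-0.0003],"rotation":[0,0,0],"hand":0.011},
    {"translation":[0,0,-0.0003],"rotation":[0,0,0],"hand":0.016},
    {"translation":[0,0,-0.0003],"rotation":[0,0,0],"hand":0.022},
    {"translation":[0,0,-0.0003],"rotation":[0,0,0],"hand":0.03},
    {"translation":[0,0,-0.0003],"rotation":[0,0,0],"hand":0.036},
    {"translation":[0,0,-0.004],"rotation":[0,0,0],"hand":0.038},
    {"translation":[0,0,-0.015],"rotation":[0,0,0],"hand":0.038},
  ],
)

```text
time: 37.1
tcp_pos: [0.5257, 0.3485, 0.1135]
eef_rot: [-3.14, -0.002, 3.141]
force: [0.5, -0.0, 0.3]
gripper_width: 0.0368
```

Request:
move_arm(
  commands=[
    {"translation":[0,0,-0.025],"rotation":[0,0,0],"hand":0.038},
    {"translation":[0,0,-0.055],"rotation":[0,0,0],"hand":0.038},
    {"translation":[0,0,-0.085],"rotation":[0,0,0],"hand":0.038},
    {"translation":[0.02,0,-0.105],"rotation":[0,0,0],"hand":0.038},
    {"translation":[0.05,0,-0.115],"rotation":[0,0,0],"hand":0.038},
    {"translation":[0.08,0,-0.115],"rotation":[0,0,0],"hand":0.038},
    {"translation":[0.1,0,-0.115],"rotation":[0,0,0],"hand":0.038},
    {"translation":[0.11,0,-0.115],"rotation":[0,0,0],"hand":0.038},
  ],
)

```text
time: 37.9
tcp_pos: [0.4151, 0.3491, 0.2307]
eef_rot: [3.14, 0.001, -3.14]
force: [-0.2, 0.4, 0.1]
gripper_width: 0.0376
```

Request:
move_arm(
  commands=[
    {"translation":[0.02,0.01,0],"rotation":[0,0,0],"hand":0.038},
    {"translation":[0.04,0.03,0],"rotation":[0,0,0],"hand":0.038},
    {"translation":[0.05,0.05,0],"rotation":[0,0,0],"hand":0.038},
    {"translation":[0.05,0.06,0],"rotation":[0,0,0],"hand":0.038},
    {"translation":[0.05,0.06,0],"rotation":[0,0,0],"hand":0.038},
    {"translation":[0.05,0.06,0],"rotation":[0,0,0],"hand":0.038},
  ],
)

```text
time: 38.5
tcp_pos: [0.3667, 0.4087, 0.2291]
eef_rot: [-3.141, -0.0, 3.141]
force: [0.1, -0.5, -0.1]
gripper_width: 0.0381
```

```bash
python3 -c "
from h import *
go((.5263,.349,.0998))
im=viewer.read_camera('top')[:,:,::-1]
cv2.imwrite('pics/t20.png',im)
crop('',95,170,150,110,5,'pics/t20a.png',im); crop('',215,170,140,70,5,'pics/t20b.png',im)
im=viewer.read_camera('scene')[:,:,::-1]
crop('',400,210,100,100,6,'pics/s20.png',im)
crop('',210,130,200,150,4,'pics/s20b.png',im)
"
```

```text
t 38.5 tcp [0.3667 0.4087 0.2291] rpy [-1.7996e+02 -1.0000e-02  1.7997e+02] F [ 0.1 -0.5 -0.1] w 0.0381
rotvec deg [-0.04 -0.01 -0.03]
(0.5263, 0.349, 0.0998) -> [-0.1596 -0.0596  0.1293]
```

View pics/t20a.png

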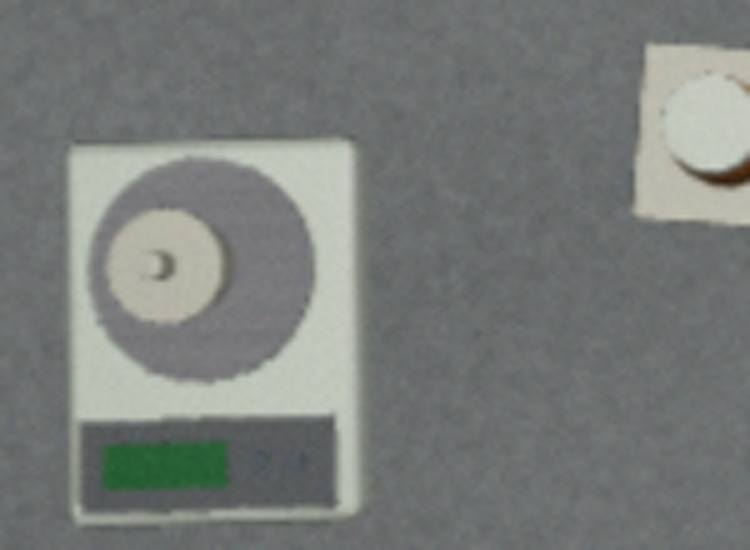

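View pics/t20b.png

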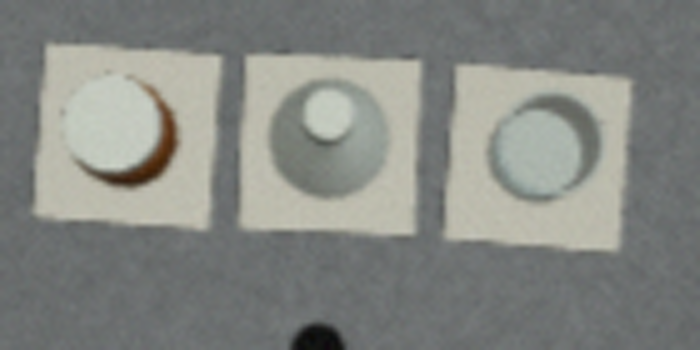

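View pics/s20.png

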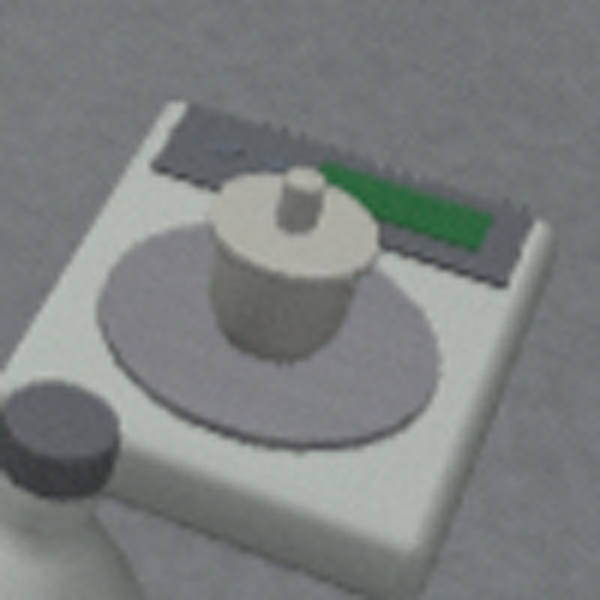

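View pics/s20b.png

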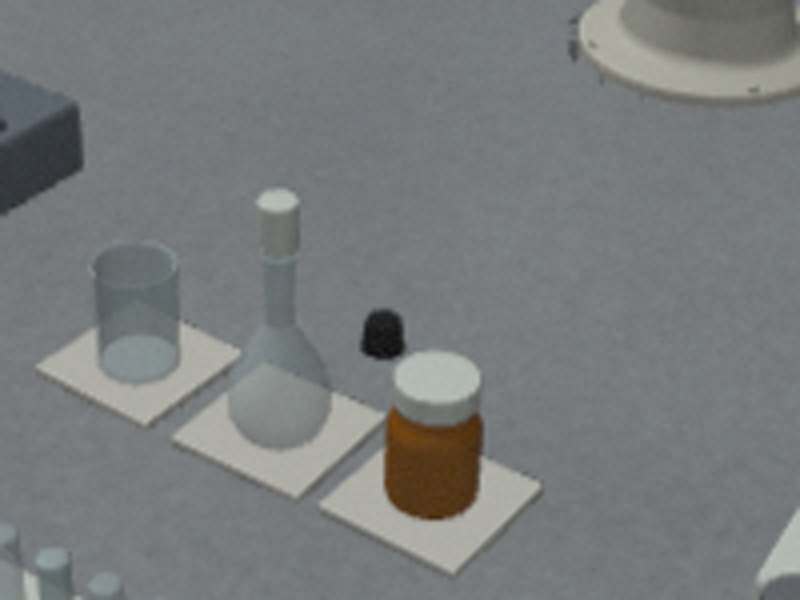

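```bash
python3 -c "
from h import *
f=lambda X,Y:[95+(X+.5)/5-.5,170+(Y+.5)/5-.5]
g=lambda X,Y:[215+(X+.5)/5-.5,170+(Y+.5)/5-.5]
b=lambda uv,z:back('top',uv,z).mean(0).round(4)
print('pan',b(f(202,269),.047),'lid',b(f(165.5,265.5),.092))
print('M',b([g(*a) for a in [(246,53),(422,60),(416,235),(240,228)]],.006),'stopper',b(g(329,114),.158))
print('L',b([g(*a) for a in [(47,44),(222,56),(209,229),(34,216)]],.006),'cap',b(g(112,124),.086))
print('R',b([g(*a) for a in [(456,66),(632,78),(620,251),(444,240)]],.006),'beaker base in',b(g(537,153),.009))
"; tail -1 /dev/null
```

```text
pan [0.5249 0.3473 0.047 ] lid [0.5257 0.3479 0.092 ]
M [ 0.5898 -0.0073  0.006 ] stopper [ 0.5905 -0.0067  0.158 ]
L [0.5936 0.0958 0.006 ] cap [0.5925 0.0951 0.086 ]
R [ 0.5825 -0.1124  0.006 ] beaker base in [ 0.5851 -0.1116  0.009 ]
```

```bash
python3 -c "
from plant import ticket
print(ticket.job_done())"
```

```text
the job is handed in; nothing more can be done
None
```

The weighing place is laid out and the job was handed in at about 38.7 s. The balance stands on the left (+y). So the jar went on the left tile, the flask on the middle one and the beaker on the right one. I put the crucible on the pan, released it, and later set the lid on top.

| Piece | Off-centre in the last overhead picture | Measured against |
|---|---|---|
| Flask | about 1 mm | middle tile |
| Jar | about 1.5 mm | left tile |
| Beaker | about 2.5 mm | right tile |
| Crucible | about 1 mm (read before the lid went on) | pan |
| Lid | about 0.5 mm | crucible rim |

- **Final state:** All pieces stood upright and the gripper was clear, about 17 cm off and higher. The wrist force readings stayed at or below about 5 N.
- **Lid, first grasp failed:** My first try closed above the knob. The fingertips reach only about 3 mm ahead of the TCP in the pictures, not the stated 22 mm. I opened, went 17 mm lower, and the second grasp held.
- **Grip widths:** They read 0.4 to 5 mm under the stated diameters; the jar showed 47 mm where 52 mm was stated. Every piece held while carried.
- **Camera disagreement:** The cameras differed by 2 to 4 mm in absolute position, so I used their average and checked the final placing within the overhead picture alone.

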